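# Dose a bearing ball and present it to the sensor

## Task

Push the black tab of the ball dispenser smoothly through its full stroke, so that the steel ball rolls down the spout into the round pocket of the tray docked there. Then lift the tray by its upright handle and carry it level, with the ball staying in its pocket, to the upright round sensor. Finish while still gripping the tray: hold it still and level with the pocket centred over the sensor's face, its underside about 3 cm above the face and touching nothing else, the dispenser's slide sprung back, and the oil bottle, seal block and sample jar left alone.

Things in the scene. Friction and masses are not known exactly. Their poses are not given: they have to be found in the camera images.
- dispenser: Ball dispenser fixed to the table: grey base 290 x 76 x 6 mm, x -125 to +165 mm; grey open trough, 48 mm high, 35 mm wide, x -120 to -8 mm, holding slide and ball; tray dock at the +x end. Origin on the table, z up, +x the push direction, towards the tray. After about 23 mm of stroke the ball passes a crest and rolls by itself down the spout (lip at x +11 mm) into the tray.
- slide (a joint): Travel of the dispenser's sprung slide along the dispenser's +x, in m: 0 at rest, 0.032 fully pushed against its stop. The spring takes about 1.5 N to start and 4.5 N at the end, and returns the slide when let go.
- slide_tab (a point): Middle of the back face (the face to push, towards the dispenser's -x) of the slide's upright black tab; moves with the slide. The tab is 34 mm wide, 8 mm thick and stands 52 to 90 mm above the table; this point is at 72 mm. The space behind it, above the trough, is free.
- tray: Loose aluminium tray 140 x 56 x 9 mm, about 0.2 kg, standing level on the dispenser's base (6 mm up) between 5 mm high rails, 5 mm clear of its sides. Origin: centre of the underside; x along its length (at first as the dispenser's x), z up. Pocket at the -x end, 4 mm clear of the spout, so it lifts straight up; splash guard 24 mm high at x -22 mm; handle at the centre.
- tray_handle (a point): Grip point on the tray's upright black blade handle, 60 mm above the tray's underside. The blade is 12 mm thick along the tray's y, 36 mm long along its x, and reaches 80 mm above the underside; above the foot (15 mm) it is free all round.
- tray_pocket (a point): Centre of the floor of the tray's round pocket: 38 mm across, 5 mm deep, floor 4 mm above the tray's underside, 45 mm from the handle's centre along the tray's -x.
- ball_center (a point): Centre of the loose steel ball, 20 mm across, 33 g. In the pocket it lies 14 mm above the tray's underside and can roll about 10 mm off the pocket's centre; a jerk or a steep tilt lets it jump the rim.
- sensor_face (a point): Centre of the flat round upper face of the proximity sensor, a steel barrel 30 mm across standing upright on a 60 x 60 mm grey foot fixed to the table; the face is 55 mm above the table.
- oil_bottle: Bystander: squeeze bottle with red spout, 41 mm across, 125 mm tall; origin at its underside.
- seal_block_1: Bystander: aluminium test block 44 x 50 x 18 mm with a round recess on top; origin at its underside.
- sample_jar: Bystander: small clear jar, 35 mm across, 48 mm tall; origin at its underside.
Things that resemble listed ones, but are neither listed nor needed, are in the scene too. There is more than one size of the part that bears sensor_face; the job needs the larger.

How it is judged:
By the outcome, as a careful person would: the job done as asked, in the order asked, and still so for the second after the job is handed in, while the arm keeps its last pose, push and grip.
It also fails if it takes over 61 s, if anything falls off the work surface, if the arm or the gripper's body presses on something with over 40 N, if the wrist force passes 120 N, or if a joint passes its speed limit or range.

## Robot

A 6-joint arm with a two-finger parallel gripper is mounted at the origin on a cart in front of the work surface, level with it; the furniture and walls round the work are solid. World frame = base frame: x ahead of the robot, y to its left, z up, the work surface at z = 0. Lengths are in m, angles in degrees, forces in N, time in s.
With the tool pointing down it reaches from about 0.35 to 0.875 m from the base axis. Payload 4.2 kg.
Tool frame: the origin (TCP) lies midway between the tips of the shut fingers; the grasp point (between the pads) lies 19 mm behind it; z points along the fingers, y is the direction in which the jaws open and shut (so a half turn about z gives the same grasp; the last joint's range is limited). The gripper opens to 87 mm and grips with 3 to 60 N. Pads are 19 mm wide; open, the fingers measure 117 mm over their backs; the gripper's body (75 mm by 190 mm) begins 51 mm behind the grasp point.
Start: joints at [-60.183, 22.042, 0.453, 0, -68.411, -14.817], TCP at [0.162, -0.604, 0.223] pointing down, gripper open.
Joint ranges: [-179.83, 179.83], [-69.29, 118.12], [-61.27, 80.66], [-181.25, 117.63], [-171.15, -9.14], [-177.46, 177.46]. Speed limits (degrees/s): [159.86, 159.86, 180, 180, 180, 180].

## Interface

Orientations are given as a 3x3 rotation matrix whose columns are the frame's x, y, z axes.
In Python, from station import sense, capture, finish_job gives the robot as it stands. The module is installed in compiled form; this text tells all that it offers.
- The arm moves only by the shell command python3 -m jog 'ROWS' [OPENING]. ROWS is JSON, a list of rows, each a list of 6 numbers: the shift along the tool's x, y, z in cm, then the turn, a rotation vector about the tool's x, y, z in degrees. In form: [[dx, dy, dz, wx, wy, wz], ...]. A call has exactly 5 rows; each row shifts and turns the commanded pose from where the row before left it, along the tool's axes as they then stand; what a row does not reach is not made up. A row lasts 1/12 s, in which the tool goes at most 41.7 mm and 7.16 degrees, less where a joint would pass 70% of its speed; a pose out of reach is approached as far as the arm can. A call is refused whole if a number of a shift passes 4.17 or a number of a turn 7.16, either way. A call with a gripper value outside its range is refused whole. OPENING is the finger opening in cm, from 0 to 8.7, set as the call begins (- or left out, the last holds). The fingers move at their own pace and stop on an object; the grip force is fixed at half the most. Time passes only in rows, so rows that do not move let the fingers close, or fill a call up. It gives the time, the measured TCP pose, the force and the opening at its end, in the units of the state.
- sense(): the state, without advancing time (a new reading comes with each control period).
- capture(name): name is "scene" or "side" or "wrist"; returns a dict with "frame" (480x640x3 uint8, red, green, blue), "fx", "fy", "cx", "cy" (pixels), "dist" ([k1, k2, p1, p2, k3] as OpenCV has them; the pictures are not rectified), "world_to_cam" (4x4, takes a point from world to camera coordinates). Camera axes: x right, y up, looking along -z (the intrinsics and any distortion apply to the point x, -y, -z); pixel columns grow to the right and rows downward; lengths in m; the calibration is good to about 2 mm. A picture is of the moment at which its call begins. There is no depth.
- finish_job(): hands the job in, once; it reports no verdict.
The state is a dict: "time_s": time; "joints": joint angles; "joint_velocities": joint speeds; "effort": joint torques, N m; "tcp_pos": TCP position; "ee_rot": TCP orientation; "wrist_force": force on the tool from outside, world axes, zero at the start; "moment": the same for the moment, N m; "gripper_width": opening from 0.0 (shut) to 1.0 (fully open).
Only numpy, scipy, OpenCV 4.12 (cv2) and the standard library are available. Lean on these libraries where they do the work, as an engineer would, in place of code of your own. Each camera call takes 0.05 s, during which the arm holds its last target.

## Working session

There is one attempt and no reset: what is moved stays moved. The work goes in short steps, Python scripts to look and compute and a shell command to move; the robot and the scene stay as the last step left them, time stands still between calls to the robot, and variables do not carry over. Pictures are saved under pics/ and viewed, and the job is handed in when it is done.

```bash
mkdir -p pics; ls; python3 - <<'E'
from station import sense,capture
import cv2,json
s=sense();print(s)
for n in ["scene","side","wrist"]:
    c=capture(n);cv2.imwrite(f"pics/{n}0.png",c["frame"][:,:,::-1])
    print(n,c["fx"],c["fy"],c["cx"],c["cy"],c["dist"],c["world_to_cam"])
E
```

```text
pics
{'time_s': 0.0, 'joints': array([-6.01825425e+01,  2.20916834e+01,  3.81326501e-01, -3.08590296e-02,
       -6.84120321e+01, -1.48145082e+01]), 'joint_velocities': array([ 0.0310674 ,  0.04593568, -0.02535925,  0.08219097, -0.08516377,
       -0.0300687 ]), 'effort': array([ 1.25851995e-03, -3.90662706e+01,  1.87402761e+01,  4.22007143e+00,
        1.08605315e-02, -1.83449397e-04]), 'tcp_pos': array([ 0.16164469, -0.60311458,  0.22145562]), 'ee_rot': array([[-9.65963901e-01, -2.58676146e-01, -6.27609263e-04],
       [-2.58676900e-01,  9.65961615e-01,  2.10227967e-03],
       [ 6.24368538e-05,  2.19307429e-03, -9.99997593e-01]]), 'wrist_force': array([-0.60699056,  0.45047444,  0.24460353]), 'moment': array([-0.00632237, -0.01709292, -0.02241535]), 'gripper_width': 0.9986725012146642}
scene 453.82918056270125 453.82918056270125 318.09995421018283 236.870898321947 [-0.03638857  0.          0.          0.          0.        ] [[ 6.37091119e-01 -7.70788317e-01  5.25647628e-04 -3.63237752e-01]
 [ 3.82667448e-01  3.16883646e-01  8.67842370e-01 -2.58894339e-01]
 [-6.69089329e-01 -5.52693518e-01  4.96839355e-01 -5.88941526e-01]
 [ 0.00000000e+00  0.00000000e+00  0.00000000e+00  1.00000000e+00]]
side 559.4597370636004 559.4597370636004 318.1924586188916 238.78891853213702 [-0.16691312  0.          0.          0.          0.        ] [[-0.9409479  -0.33762159  0.02507411  0.49169883]
 [ 0.1818443  -0.44154595  0.87861813 -0.1736125 ]
 [-0.28556908  0.83129347  0.4768663  -1.15338126]
 [ 0.          0.          0.          1.        ]]
wrist 368.571912199505 368.571912199505 318.7523305244439 237.98682937586625 [-0.07572859  0.          0.          0.          0.        ] [[-0.25869033  0.96595656  0.00269207  0.62511844]
 [-0.93438013 -0.24952519 -0.25430484  0.03094479]
 [-0.24497569 -0.06830161  0.96712037 -0.39065855]
 [ 0.          0.          0.          1.        ]]
```

View pics/scene0.png

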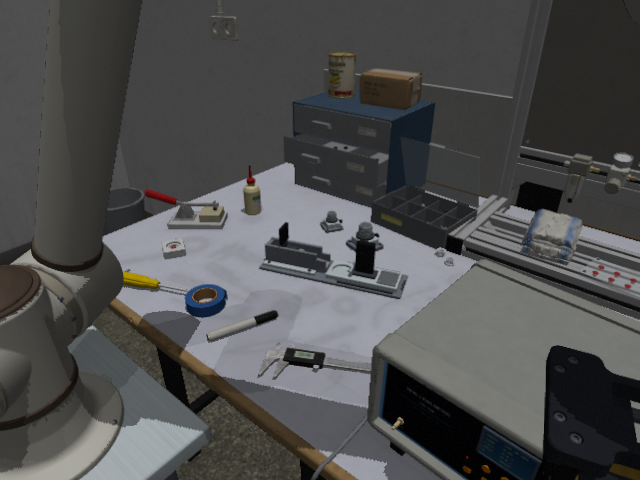

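View pics/side0.png

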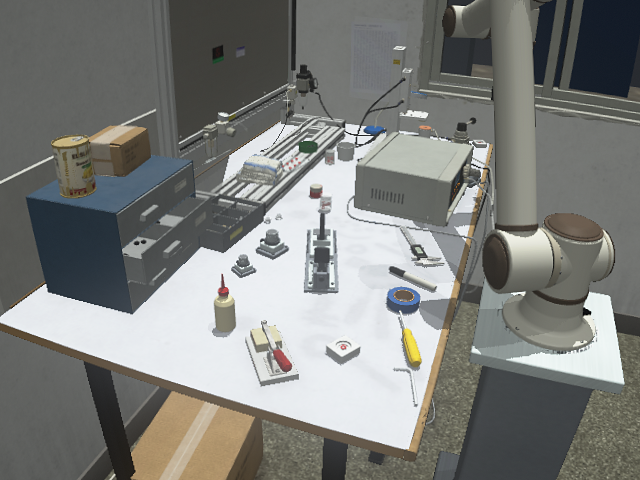

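View pics/wrist0.png

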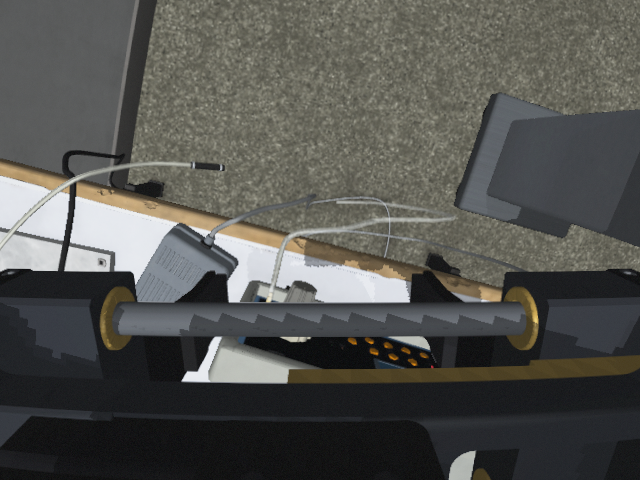

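```bash
cat > h.py <<'E'
import numpy as np,cv2
from station import sense,capture
def K(c): return np.array([[c["fx"],0,c["cx"]],[0,c["fy"],c["cy"]],[0,0,1]])
F=np.diag([1,-1,-1.])
def ext(c):
    w=np.array(c["world_to_cam"]);return F@w[:3,:3],F@w[:3,3]
def proj(c,P):
    R,t=ext(c);P=np.atleast_2d(np.array(P,float))
    return cv2.projectPoints(P,cv2.Rodrigues(R)[0],t,K(c),np.array(c["dist"],float))[0].reshape(-1,2)
def ray(c,uv):
    R,t=ext(c);p=cv2.undistortPoints(np.array([[uv]],float),K(c),np.array(c["dist"],float)).ravel()
    d=R.T@np.array([p[0],p[1],1]);return -R.T@t,d/np.linalg.norm(d)
def onz(c,uv,z):
    o,d=ray(c,uv);return o+d*(z-o[2])/d[2]
def tri(L):
    A=np.zeros((3,3));b=np.zeros(3);rs=[ray(c,uv) for c,uv in L]
    for o,d in rs:
        M=np.eye(3)-np.outer(d,d);A+=M;b+=M@o
    X=np.linalg.solve(A,b);return X,[np.linalg.norm((np.eye(3)-np.outer(d,d))@(X-o)) for o,d in rs]
def crop(c,name,x0,y0,w,h,s):
    cv2.imwrite("pics/"+name,cv2.resize(c["frame"][y0:y0+h,x0:x0+w,::-1],None,fx=s,fy=s,interpolation=cv2.INTER_CUBIC))
E
python3 - <<'E'
from h import *
c=capture("scene");crop(c,"sc1.png",250,200,160,100,5)
c=capture("side");crop(c,"sd1.png",220,180,130,120,5)
E
```

```text
(no output)
```

View pics/sc1.png

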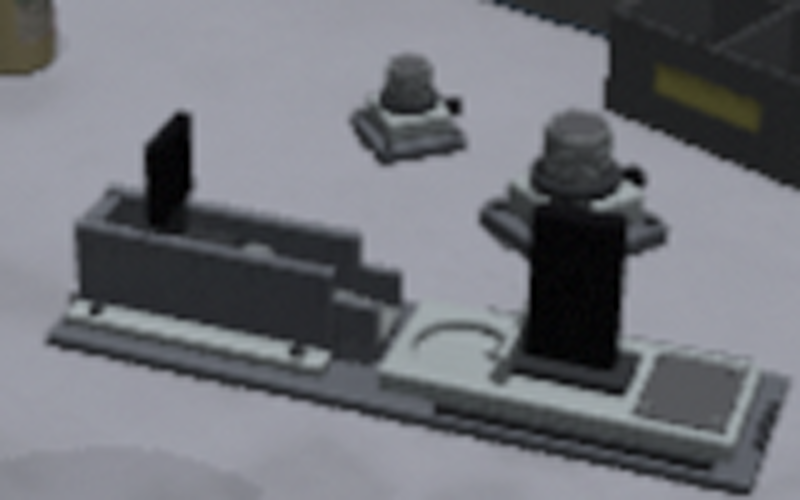

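View pics/sd1.png

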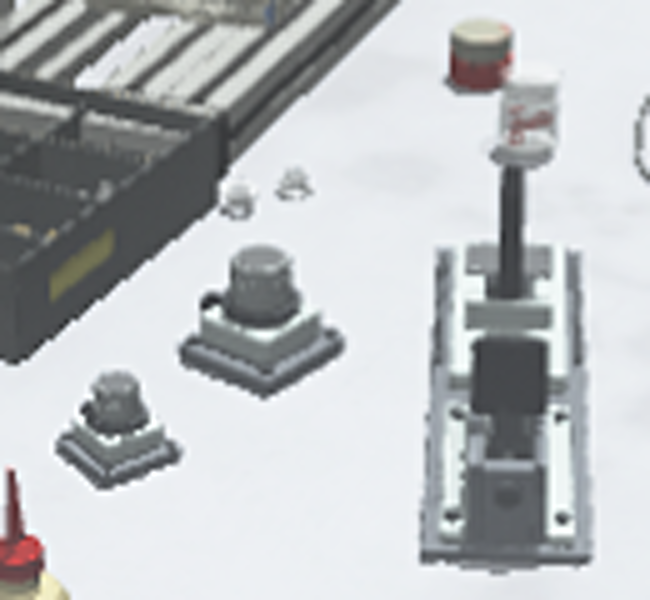

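```bash
python3 - <<'E'
from h import *
np.set_printoptions(precision=4,suppress=True)
a=capture("scene");b=capture("side")
S=lambda x,y:(a,(250+(x-2)/5,200+(y-2)/5)); D=lambda x,y:(b,(220+(x-2)/5,180+(y-2)/5))
print("face big",tri([S(580,120),D(263,255)]), "small",tri([S(411,62),D(118,378)]))
p1=onz(*S(48,340),0);p2=onz(*S(745,490),0);p3=onz(*S(790,378),.006)
q1=onz(*D(421,562),0);q2=onz(*D(590,565),0);q3=onz(*D(437,248),.006);q4=onz(*D(581,250),.006)
for p in (p1,p2,p3,q1,q2,q3,q4):print(p)
print("lens",np.linalg.norm(p2-p1),np.linalg.norm(q2-q1),np.linalg.norm(q3-q1))
for n,u,v in (("tray near",p1,p2),("q",q2,q4),("q'",q1,q3)):print(n,np.degrees(np.arctan2(*(v-u)[[1,0]])))
print("handle top",tri([S(583,205),D(513,168)]))
print("tab top",tri([S(168,128),D(512,340)]))
E
```

```text
face big (array([ 0.6633, -0.0543,  0.0571]), [np.float64(0.0014213951800932745), np.float64(0.001421395180093283)]) small (array([0.6874, 0.0559, 0.0411]), [np.float64(0.0006575870685193537), np.float64(0.0006575870685194234)])
[0.4583 0.0645 0.    ]
[ 0.5534 -0.2084  0.    ]
[ 0.6205 -0.1883  0.006 ]
[0.5246 0.0882 0.    ]
[0.4546 0.0627 0.    ]
[ 0.62   -0.1834  0.006 ]
[ 0.5486 -0.2104  0.006 ]
lens 0.2889730338122689 0.07449653688824398 0.2879109980499383
tray near -70.77412535091631
q -71.00048183322409
q' -70.64536649033725
handle top (array([ 0.5594, -0.1258,  0.0899]), [np.float64(0.00033050410577087493), np.float64(0.00033050410577070997)])
tab top (array([0.5037, 0.0354, 0.0896]), [np.float64(0.00045615716937079804), np.float64(0.0004561571693706558)])
```

```bash
python3 - <<'E'
from h import *
c=capture("scene");crop(c,"sc2.png",290,120,200,150,4)
c=capture("side");crop(c,"sd2.png",110,130,200,150,4)
c=capture("wrist");R,t=ext(c);s=sense();print("cam in tool",s["ee_rot"].T@(-R.T@t-s["tcp_pos"]), "fwd",s["ee_rot"].T@R[2])
E
```

```text
cam in tool [ 0.06953334 -0.0013623  -0.16236859] fwd [-2.54385731e-01  8.15886988e-04  9.67102494e-01]
```

View pics/sc2.png

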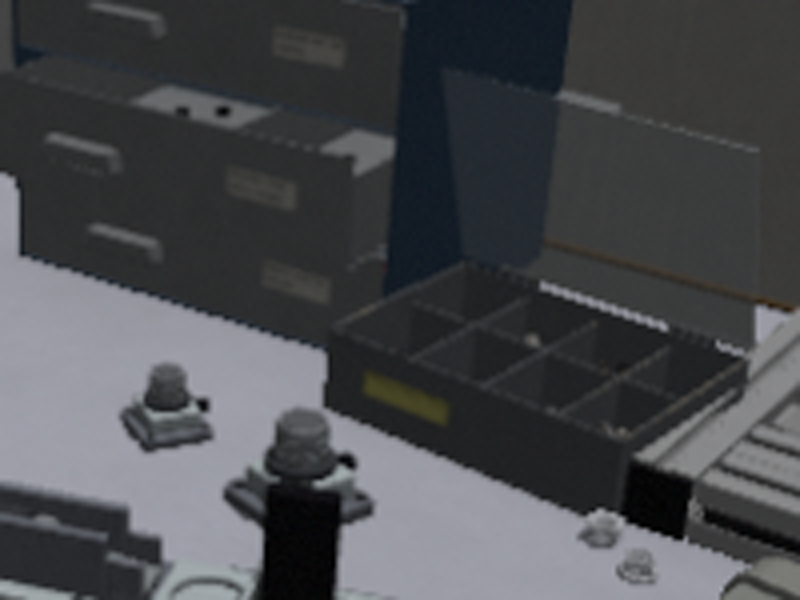

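View pics/sd2.png

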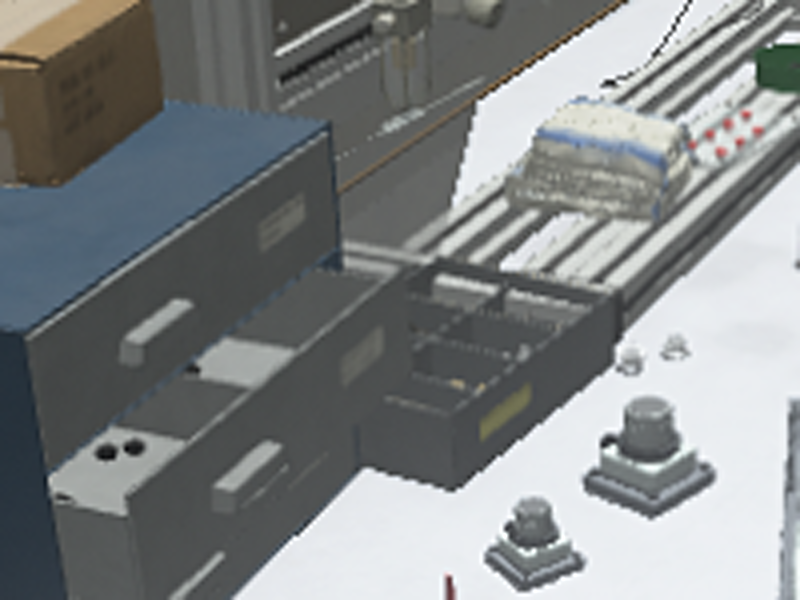

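```bash
python3 - <<'E'
from h import *
np.set_printoptions(precision=3,suppress=True)
a=capture("scene");b=capture("side")
S=lambda x,y:(a,(290+(x-1.5)/4,120+(y-1.5)/4)); D=lambda x,y:(b,(110+(x-1.5)/4,130+(y-1.5)/4))
print("bin fl",onz(*S(328,402),0),"fr",onz(*S(622,512),0),"side fl",onz(*D(450,490),0))
print("fl top",tri([S(328,333),D(452,415)])," fr top",tri([S(628,437),D(618,290)]))
print("drawer R top",tri([S(355,155),D(405,265)]),"L top",tri([S(0,70),D(130,505)]))
print("lid corners",onz(*S(760,345),.05))
E
```

```text
bin fl [0.781 0.004 0.   ] fr [ 0.776 -0.195  0.   ] side fl [0.775 0.    0.   ]
fl top (array([ 0.77 , -0.   ,  0.053]), [np.float64(0.0004884511396470143), np.float64(0.0004884511396470827)])  fr top (array([ 0.752, -0.2  ,  0.057]), [np.float64(0.002323236682218113), np.float64(0.0023232366822182214)])
drawer R top (array([0.793, 0.005, 0.153]), [np.float64(0.002354836961301669), np.float64(0.002354836961301478)]) L top (array([0.792, 0.285, 0.145]), [np.float64(0.005609357218953641), np.float64(0.005609357218953582)])
lid corners [ 0.924 -0.204  0.05 ]
```

```bash
python3 -m jog '[[0,0,-1.6,0,0,5],[0,0,-1.6,0,0,7.1],[0,0,-1.6,0,0,7.1],[0,0,-1.6,0,0,7.1],[0,0,-1.6,0,0,7.1]]' 0
python3 -m jog '[[0,0,0,0,0,7.1],[0,0,0,0,0,7.1],[0,0,0,0,0,7.1],[0,0,0,0,0,7.1],[0,0,0,0,0,7.1]]'
python3 -m jog '[[0,0,0,0,0,7.1],[0,0,0,0,0,7.1],[0,0,0,0,0,2.7],[0,0,0,0,0,0],[0,0,0,0,0,0]]'
python3 -c "
from h import *
np.set_printoptions(precision=4,suppress=True)
s=sense();print(s['tcp_pos'],s['joints']);print(s['ee_rot']);print(s['ee_rot'].T@(np.array([.49,.075,.25])-s['tcp_pos'])*100)"
```

```text
time_s: 1.02
tcp_pos: [0.1617, -0.6036, 0.3034]
ee_rot: [[-0.947, 0.321, 0.0], [0.321, 0.947, -0.0], [-0.0, -0.0, -1.0]]
wrist_force: [-0.1, -0.5, -0.1]
gripper_width: 0.706
time_s: 1.43
tcp_pos: [0.1618, -0.6036, 0.3026]
ee_rot: [[-0.584, 0.812, 0.0], [0.812, 0.584, -0.0], [-0.0, 0.0, -1.0]]
wrist_force: [-0.5, -0.2, -0.2]
gripper_width: 0.324
time_s: 1.85
tcp_pos: [0.1618, -0.6037, 0.3026]
ee_rot: [[-0.33, 0.944, 0.0], [0.944, 0.33, -0.0], [-0.0, 0.0, -1.0]]
wrist_force: [-0.3, 0.0, -0.3]
gripper_width: 0.022
[ 0.1618 -0.6037  0.3026] [ -60.1825   19.7263    8.3373   -0.0009  -78.6066 -100.5309]
[[-0.3303  0.9439  0.0001]
 [ 0.9439  0.3303 -0.0001]
 [-0.0001  0.     -1.    ]]
[53.2168 53.3948  5.2569]
```

```bash
for i in 1; do :; done; python3 -m jog '[[2.66,2.67,0,0,0,0],[2.66,2.67,0,0,0,0],[2.66,2.67,0,0,0,0],[2.66,2.67,0,0,0,0],[2.66,2.67,0,0,0,0]]'
python3 -m jog '[[2.66,2.67,0,0,0,0],[2.66,2.67,0,0,0,0],[2.66,2.67,0,0,0,0],[2.66,2.67,0,0,0,0],[2.66,2.67,0,0,0,0]]'
python3 -m jog '[[2.66,2.67,0,0,0,0],[2.66,2.67,0,0,0,0],[2.66,2.67,0,0,0,0],[2.66,2.67,0,0,0,0],[2.66,2.67,0,0,0,0]]'
python3 -m jog '[[2.66,2.67,1,0,0,0],[2.66,2.67,1,0,0,0],[2.66,2.67,1,0,0,0],[2.66,2.67,1,0,0,0],[2.66,2.67,1,0,0,0]]'
python3 -m jog '[[0,0,0,0,0,0],[0,0,0,0,0,0],[0,0,0,0,0,0],[0,0,0,0,0,0],[0,0,0,0,0,0]]'
python3 -c "
from h import *
np.set_printoptions(precision=4,suppress=True)
c=capture('wrist');cv2.imwrite('pics/w1.png',c['frame'][:,:,::-1])
c=capture('scene');cv2.imwrite('pics/sc3.png',c['frame'][:,:,::-1])
s=sense();print(s['tcp_pos'],s['joints'])"
```

```text
time_s: 2.27
tcp_pos: [0.2444, -0.4327, 0.3026]
ee_rot: [[-0.33, 0.944, 0.0], [0.944, 0.33, -0.0], [-0.0, 0.0, -1.0]]
wrist_force: [1.9, 0.1, 0.5]
gripper_width: 0.002
time_s: 2.68
tcp_pos: [0.3267, -0.263, 0.303]
ee_rot: [[-0.33, 0.944, 0.001], [0.944, 0.33, -0.0], [-0.001, 0.001, -1.0]]
wrist_force: [1.6, -0.1, -0.5]
gripper_width: 0.004
time_s: 3.1
tcp_pos: [0.4091, -0.0933, 0.3031]
ee_rot: [[-0.331, 0.944, 0.002], [0.944, 0.331, 0.0], [-0.0, 0.001, -1.0]]
wrist_force: [0.8, -1.2, -0.1]
gripper_width: 0.006
time_s: 3.52
tcp_pos: [0.5028, 0.0389, 0.2523]
ee_rot: [[-0.381, 0.924, -0.016], [0.923, 0.381, 0.051], [0.053, 0.004, -0.999]]
wrist_force: [1.0, -0.8, 1.2]
gripper_width: 0.001
time_s: 3.93
tcp_pos: [0.5017, 0.0366, 0.2534]
ee_rot: [[-0.377, 0.926, -0.015], [0.925, 0.378, 0.05], [0.052, 0.005, -0.999]]
wrist_force: [0.1, 0.1, 0.0]
gripper_width: 0.006
[0.5018 0.0367 0.2533] [  20.749     9.1966  -11.7047   -3.2349  -68.9199 -177.3951]
```

View pics/w1.png

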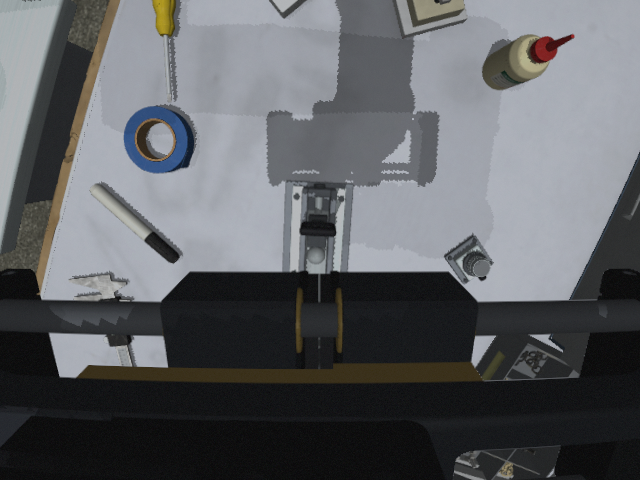

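View pics/sc3.png

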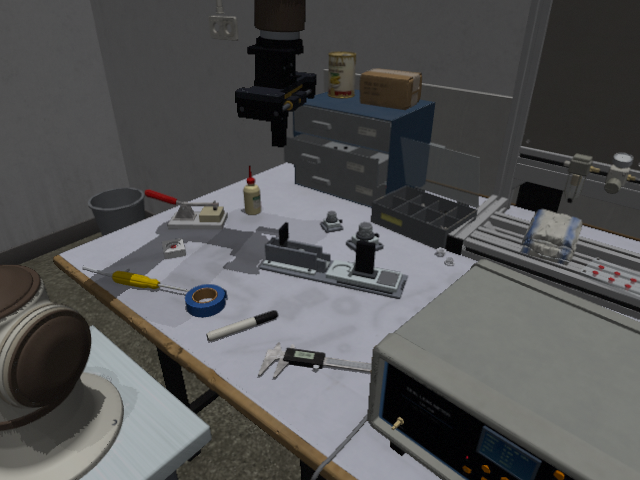

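```bash
python3 -m jog '[[0,0,0,0,0,-7.1],[0,0,0,0,0,-7.1],[0,0,0,0,0,-7.1],[0,0,0,0,0,-7.1],[0,0,0,0,0,-7.1]]'
python3 -m jog '[[0,0,0,0,0,-7.1],[0,0,0,0,0,-7.1],[0,0,0,0,0,-7.1],[0,0,0,0,0,-7.1],[0,0,0,0,0,-7.1]]'
python3 -m jog '[[0,0,0,0,0,-7.1],[0,0,0,0,0,-7.1],[0,0,0,0,0,-7.1],[0,0,0,0,0,-7.1],[0,0,0,0,0,-7.1]]'
python3 -m jog '[[0,0,0,0,0,-7.1],[0,0,0,0,0,-7.1],[0,0,0,0,0,-7.1],[0,0,0,0,0,-7.1],[0,0,0,0,0,-7.1]]'
cat > res.py <<'E'
from h import *
import sys
from scipy.spatial.transform import Rotation as Ro
np.set_printoptions(precision=3,suppress=True)
def res(pos,yawx=-70.8):
    s=sense();R=np.array(s["ee_rot"]);a=np.radians(yawx)
    x=np.array([np.cos(a),np.sin(a),0]);z=np.array([0,0,-1.]);T=np.stack([x,np.cross(z,x),z],1)
    print("tcp",s["tcp_pos"],"j",s["joints"],"F",s["wrist_force"],"M",s["moment"],"g",s["gripper_width"],"t",s["time_s"])
    print("tool delta cm",R.T@(np.array(pos)-s["tcp_pos"])*100,"target-frame",T.T@(np.array(pos)-s["tcp_pos"])*100,"rot",np.degrees(Ro.from_matrix(R.T@T).as_rotvec()))
if __name__=="__main__":
    v=[float(q) for q in sys.argv[1:]];res(v[:3],*(v[3:]))
E
python3 res.py .491 .072 .25
```

```text
time_s: 4.45
tcp_pos: [0.5018, 0.0369, 0.253]
ee_rot: [[-0.848, 0.529, -0.016], [0.528, 0.848, 0.05], [0.04, 0.034, -0.999]]
wrist_force: [0.1, -0.3, 0.1]
gripper_width: 0.007
time_s: 4.87
tcp_pos: [0.5018, 0.0369, 0.253]
ee_rot: [[-0.998, -0.062, -0.016], [-0.062, 0.997, 0.05], [0.013, 0.051, -0.999]]
wrist_force: [-0.1, 0.2, 0.1]
gripper_width: 0.006
time_s: 5.28
tcp_pos: [0.5018, 0.0369, 0.253]
ee_rot: [[-0.777, -0.63, -0.016], [-0.63, 0.775, 0.05], [-0.019, 0.049, -0.999]]
wrist_force: [0.2, 0.2, 1.5]
gripper_width: 0.003
time_s: 5.7
tcp_pos: [0.5018, 0.0369, 0.253]
ee_rot: [[-0.267, -0.964, -0.016], [-0.963, 0.266, 0.05], [-0.044, 0.029, -0.999]]
wrist_force: [-0.1, -0.1, 0.8]
gripper_width: 0.005
tcp [0.502 0.037 0.253] j [ 20.764   9.235 -11.699  -3.239 -68.919 -35.046] F [-0.102 -0.135  0.818] M [-0.078  0.089  0.028] g 0.004789122020625121 t 5.7
tool delta cm [-3.075  1.968  0.494] target-frame [-3.669 -0.13   0.3  ] rot [  0.823   2.961 -34.635]
```

```bash
python3 -m jog '[[0,0,0,0.16,0.59,-6.93],[0,0,0,0.16,0.59,-6.93],[0,0,0,0.16,0.59,-6.93],[0,0,0,0.16,0.59,-6.93],[0,0,0,0.16,0.59,-6.93]]'
python3 res.py .491 .072 .25
python3 -m jog '[[-1.3,0,0,0,0,0],[-1.3,0,0,0,0,0],[-1.1,-0.1,0,0,0,0],[0,0,0,0,0,0],[0,0,0,0,0,0]]'
python3 res.py .491 .072 .066
python3 -c "
from h import *
np.set_printoptions(precision=4,suppress=True)
c=capture('wrist');cv2.imwrite('pics/w2.png',c['frame'][:,:,::-1])"
```

```text
time_s: 6.12
tcp_pos: [0.5019, 0.0369, 0.253]
ee_rot: [[0.329, -0.944, -0.0], [-0.944, -0.329, -0.0], [0.0, 0.001, -1.0]]
wrist_force: [-0.2, 1.4, -0.3]
gripper_width: 0.007
tcp [0.502 0.037 0.253] j [ 22.729   8.843 -13.356   0.011 -67.834  -3.523] F [-0.202  1.389 -0.349] M [0.054 0.108 0.014] g 0.007226325994532559 t 6.1167
tool delta cm [-3.67  -0.123  0.298] target-frame [-3.67  -0.122  0.298] rot [ 0.032 -0.012  0.01 ]
time_s: 6.53
tcp_pos: [0.4909, 0.0729, 0.2529]
ee_rot: [[0.325, -0.946, -0.001], [-0.946, -0.325, -0.0], [-0.0, 0.001, -1.0]]
wrist_force: [-0.7, 0.1, -0.4]
gripper_width: 0.005
tcp [0.491 0.073 0.253] j [ 27.213   8.15  -14.198  -0.025 -67.699  -8.257] F [-0.663  0.101 -0.362] M [-0.016  0.132  0.02 ] g 0.004580520468791718 t 6.5333
tool delta cm [ 0.091  0.006 18.688] target-frame [ 0.086  0.022 18.688] rot [ 0.05   0.016 -0.253]
```

View pics/w2.png

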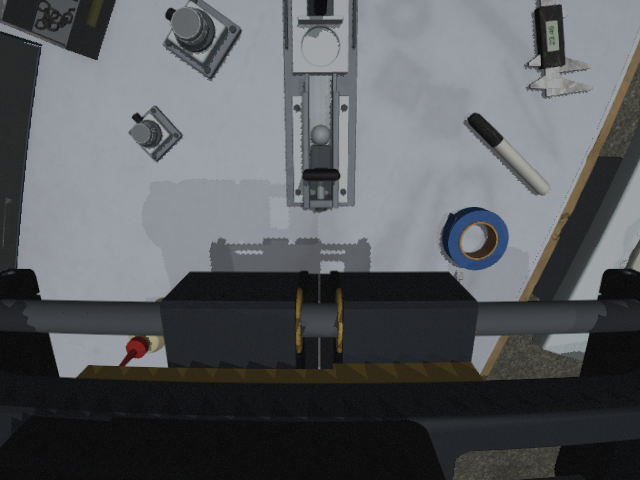

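```bash
python3 - <<'E'
from h import *
np.set_printoptions(precision=4,suppress=True)
c=capture("wrist");crop(c,"w2b.png",270,0,100,220,2.7);crop(c,"w2c.png",140,0,120,80,5)
for n,uv,z in (("pocket",(320.5,46),.0145),("ball",(320,135),.04),("sens",(191,30),.055),("basecornerL",(285.5,207),.006),("R",(355,208),.006)):print(n,onz(c,uv,z))
E
```

```text
pocket [ 0.5422 -0.0841  0.0145]
ball [ 0.5141 -0.0004  0.04  ]
sens [ 0.6555 -0.0515  0.055 ]
basecornerL [0.5253 0.0859 0.006 ]
R [0.451  0.0616 0.006 ]
```

View pics/w2b.png

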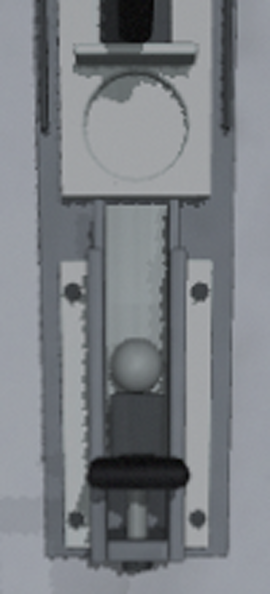

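View pics/w2c.png

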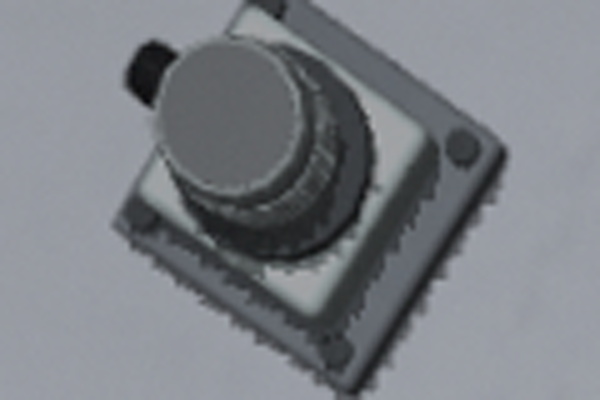

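```bash
python3 - <<'E'
from h import *
np.set_printoptions(precision=4,suppress=True)
c=capture("wrist")
d=np.array([np.cos(np.radians(-70.8)),np.sin(np.radians(-70.8))]);l=np.array([-d[1],d[0]]);o=np.array([.5314,-.042])
for n,uv,z in (("pocket",(320.2,46.5),.015),("sens",(185.4,23.2),.055),("tabback",(321,180),.09),("tabL",(302.8,175),.09),("tabR",(339.5,174.5),.09),("bL",(287.5,206),.006),("bR",(354,206),.006)):
    p=onz(c,uv,z);print(n,p,"local",(p[:2]-o)@d,(p[:2]-o)@l)
p=sense()["tcp_pos"][:2];print("tcp local",(p-o)@d,(p-o)@l)
E
```

```text
pocket [ 0.5422 -0.0836  0.015 ] local 0.04286580847376118 -0.0034677566846418517
sens [ 0.6619 -0.0559  0.055 ] local 0.0560396974525826 0.11871348913889818
tabback [0.5008 0.0362 0.09  ] local -0.0839169892710749 -0.003162542742481026
tabL [0.5173 0.0372 0.09  ] local -0.07945978933026601 0.012742336217171078
tabR [0.4871 0.0264 0.09  ] local -0.07919859366851116 -0.019366769481484566
bL [0.5236 0.0838 0.006 ] local -0.12140769944196982 0.0339742174124275
bR [0.4528 0.0597 0.006 ] local -0.12183029992466089 -0.04075534371531496
tcp local -0.12124796636940054 -0.0004732204202703194
```

```bash
python3 -m jog '[[0,0,3.0,0,0,0],[0,0,3.0,0,0,0],[0,0,3.0,0,0,0],[0,0,3.0,0,0,0],[0,0,2.5,0,0,0]]'
python3 -m jog '[[0,0,1.8,0,0,-0.25],[0,0,1.3,0,0,0],[0,0,0.8,0,0,0],[0,0,0.2,0,0,0],[0,0,0,0,0,0]]'
python3 res.py .491 .072 .066
python3 -c "
from h import *
c=capture('scene');crop(c,'sc4.png',240,190,160,110,5)
c=capture('side');crop(c,'sd4.png',260,170,100,130,4.5)"
```

```text
time_s: 7.1
tcp_pos: [0.4903, 0.0719, 0.1057]
ee_rot: [[0.323, -0.946, -0.003], [-0.946, -0.323, -0.001], [-0.0, 0.003, -1.0]]
wrist_force: [0.1, -0.7, -1.1]
gripper_width: 0.003
time_s: 7.52
tcp_pos: [0.4909, 0.0724, 0.0664]
ee_rot: [[0.328, -0.945, -0.002], [-0.945, -0.328, -0.001], [-0.0, 0.002, -1.0]]
wrist_force: [-0.5, -0.3, 0.2]
gripper_width: 0.005
tcp [0.491 0.072 0.066] j [ 27.159  20.061 -28.937  -0.033 -41.116  -8.012] F [-0.515 -0.311  0.247] M [0.06  0.094 0.017] g 0.004673601754394191 t 7.5167
tool delta cm [0.038 0.004 0.038] target-frame [0.038 0.005 0.038] rot [ 0.116  0.005 -0.077]
```

View pics/sc4.png

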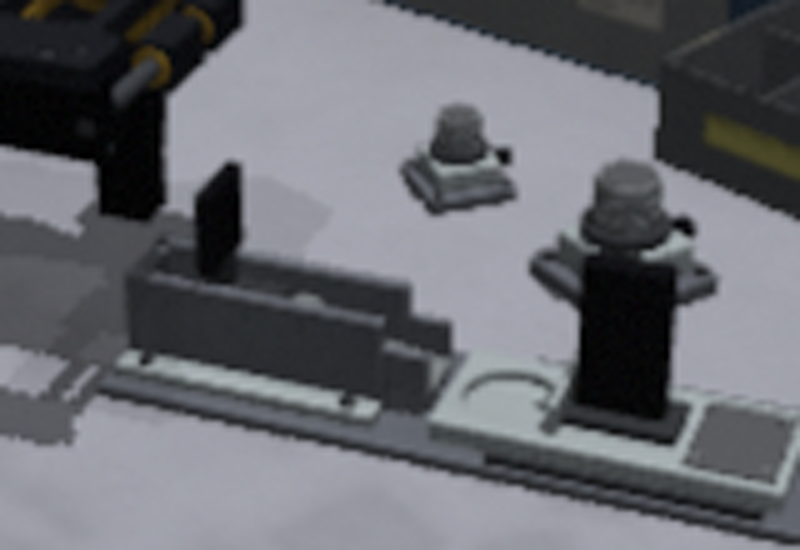

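View pics/sd4.png

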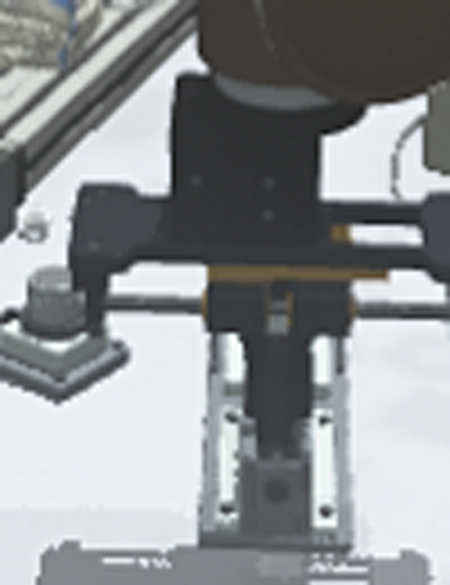

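```bash
python3 -m jog '[[0.4,0,0,0,0,0],[0.6,0,0,0,0,0],[0.5,0,0,0,0,0],[0.3,0,0,0,0,0],[0.2,0,0,0,0,0]]'
python3 -m jog '[[0.15,0,0,0,0,0],[0.15,0,0,0,0,0],[0.15,0,0,0,0,0],[0.15,0,0,0,0,0],[0.15,0,0,0,0,0]]'
python3 res.py .491 .072 .066
```

```text
time_s: 8.03
tcp_pos: [0.4976, 0.0531, 0.0668]
ee_rot: [[0.327, -0.945, -0.001], [-0.945, -0.327, 0.0], [-0.0, 0.001, -1.0]]
wrist_force: [-0.8, -0.6, -0.3]
gripper_width: 0.004
time_s: 8.45
tcp_pos: [0.4997, 0.0468, 0.0665]
ee_rot: [[0.328, -0.945, -0.002], [-0.945, -0.328, 0.0], [-0.001, 0.002, -1.0]]
wrist_force: [-1.5, 1.7, 0.6]
gripper_width: 0.004
tcp [0.5   0.047 0.067] j [ 23.888  20.491 -28.156  -0.071 -41.435  -4.693] F [-1.516  1.718  0.624] M [ 0.552  0.467 -0.018] g 0.004195812762565033 t 8.45
tool delta cm [-2.664 -0.005  0.055] target-frame [-2.664 -0.008  0.053] rot [ 0.086  0.04  -0.058]
```

```bash
python3 -m jog '[[0.22,0,0,0,0,0],[0.28,0,0,0,0,0],[0.3,0,0,0,0,0],[0.3,0,0,0,0,0],[0.3,0,0,0,0,0]]'
python3 -m jog '[[0.3,0,0,0,0,0],[0.3,0,0,0,0,0],[0.3,0,0,0,0,0],[0.3,0,0,0,0,0],[0.3,0,0,0,0,0]]'
python3 res.py .491 .072 .066
```

```text
time_s: 8.87
tcp_pos: [0.5044, 0.0333, 0.0665]
ee_rot: [[0.328, -0.945, -0.002], [-0.945, -0.328, 0.0], [-0.001, 0.001, -1.0]]
wrist_force: [-1.4, 3.5, 1.3]
gripper_width: 0.007
time_s: 9.28
tcp_pos: [0.5093, 0.0191, 0.0665]
ee_rot: [[0.328, -0.945, -0.002], [-0.945, -0.328, -0.0], [-0.0, 0.001, -1.0]]
wrist_force: [-1.6, 4.5, 1.4]
gripper_width: 0.005
tcp [0.509 0.019 0.067] j [ 20.397  21.114 -27.095  -0.044 -41.872  -1.227] F [-1.571  4.474  1.371] M [ 1.191  0.721 -0.01 ] g 0.004627884250996334 t 9.2833
tool delta cm [-5.602 -0.002  0.057] target-frame [-5.602 -0.008  0.055] rot [ 0.082  0.028 -0.063]
```

```bash
python3 -m jog '[[0.15,0,0,0,0,0],[0.1,0,0,0,0,0],[0.1,0,0,0,0,0],[0,0,0,0,0,0],[0,0,0,0,0,0]]'
python3 res.py .491 .072 .066;python3 -c "
from h import *
c=capture('wrist');cv2.imwrite('pics/w5.png',c['frame'][:,:,::-1])
c=capture('scene');crop(c,'sc5.png',240,190,160,110,5)"
```

```text
time_s: 9.7
tcp_pos: [0.5096, 0.0185, 0.0666]
ee_rot: [[0.327, -0.945, -0.002], [-0.945, -0.327, 0.004], [-0.004, 0.001, -1.0]]
wrist_force: [-8.4, 16.6, 5.8]
gripper_width: 0.002
tcp [0.51  0.019 0.067] j [ 20.197  21.139 -26.92   -0.349 -41.995  -0.835] F [-8.391 16.621  5.793] M [ 5.019  2.4   -0.053] g 0.0018187548818724589 t 9.7
tool delta cm [-5.661  0.005  0.086] target-frame [-5.661 -0.005  0.063] rot [ 0.057  0.233 -0.098]
```

View pics/w5.png

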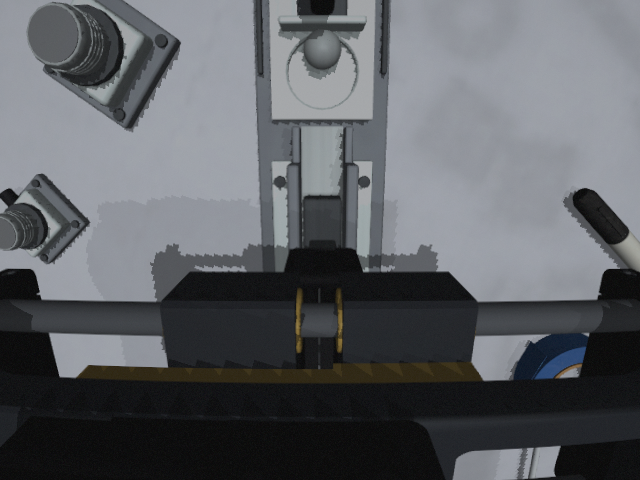

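View pics/sc5.png

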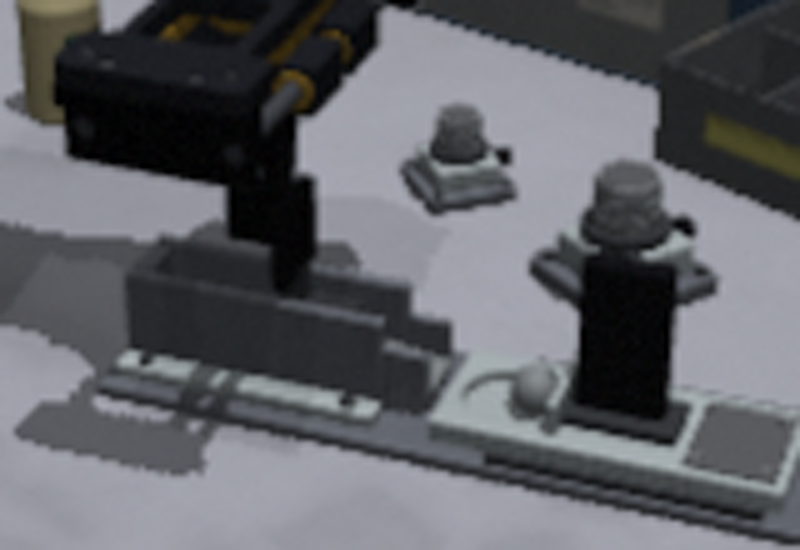

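```bash
python3 -m jog '[[-0.5,0,0,0,0,0],[-0.7,0,0,0,0,0],[-0.7,0,0,0,0,0],[-0.7,0,0,0,0,0],[-0.7,0,0,0,0,0]]'
python3 -m jog '[[-0.7,0,0,0,0,0],[-0.7,0,0,0,0,0],[-0.6,0,0,0,0,0],[-0.5,0,-1,0,0,0],[0,0,-2,0,0,0]]'
python3 -m jog '[[0,0,-3,0,0,0],[0,0,-3,0,0,0],[0,0,-3,0,0,0],[0,0,-1,0,0,0],[0,0,0,0,0,0]]'
python3 -c "
from h import *
c=capture('wrist');cv2.imwrite('pics/w6.png',c['frame'][:,:,::-1])
c=capture('scene');crop(c,'sc6.png',240,190,160,110,5)"
python3 res.py .5594 -.1250 .20
```

```text
time_s: 10.22
tcp_pos: [0.4995, 0.0473, 0.0665]
ee_rot: [[0.328, -0.945, -0.001], [-0.945, -0.328, -0.001], [0.0, 0.001, -1.0]]
wrist_force: [-0.9, 1.3, 0.4]
gripper_width: 0.002
time_s: 10.63
tcp_pos: [0.4896, 0.0708, 0.0953]
ee_rot: [[0.328, -0.945, -0.007], [-0.945, -0.328, -0.002], [0.0, 0.007, -1.0]]
wrist_force: [-0.1, 0.3, -0.5]
gripper_width: 0.008
time_s: 11.05
tcp_pos: [0.4934, 0.0715, 0.2005]
ee_rot: [[0.328, -0.945, 0.006], [-0.945, -0.328, 0.003], [-0.001, -0.007, -1.0]]
wrist_force: [0.3, -0.3, -0.5]
gripper_width: 0.004
tcp [0.491 0.071 0.196] j [ 26.951  10.812 -19.437  -0.075 -59.843  -7.796] F [-0.647  0.181 -0.235] M [0.035 0.193 0.027] g 0.004718896394102656 t 11.15
tool delta cm [20.736 -0.052 -0.384] target-frame [20.737 -0.022 -0.365] rot [ 0.099  0.052 -0.083]
```

View pics/w6.png

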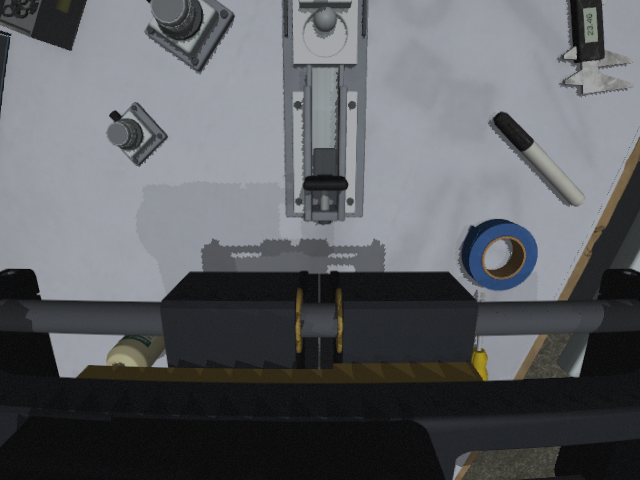

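View pics/sc6.png

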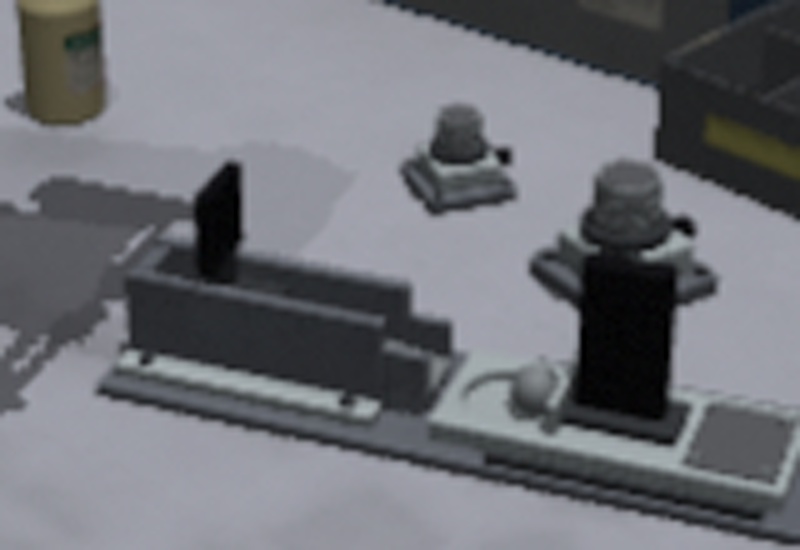

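```bash
python3 -m jog '[[1.5,0,-0.3,0,0,0],[3,0,-0.3,0,0,0],[3,0,0,0,0,0],[2,0,0,0,0,0],[0.5,0,0,0,0,0]]' 6
python3 -m jog '[[0,0,0,0,0,0],[0,0,0,0,0,0],[0,0,0,0,0,0],[0,0,0,0,0,0],[0,0,0,0,0,0]]'
python3 -c "
from h import *
c=capture('wrist');cv2.imwrite('pics/w7.png',c['frame'][:,:,::-1])"
python3 res.py .5594 -.1250 .20
```

```text
time_s: 11.57
tcp_pos: [0.5238, -0.026, 0.2002]
ee_rot: [[0.325, -0.946, -0.006], [-0.946, -0.325, -0.001], [-0.001, 0.006, -1.0]]
wrist_force: [0.1, -0.8, -0.3]
gripper_width: 0.299
time_s: 11.98
tcp_pos: [0.5242, -0.0229, 0.2025]
ee_rot: [[0.329, -0.944, -0.002], [-0.944, -0.329, -0.0], [-0.0, 0.002, -1.0]]
wrist_force: [0.9, -1.1, -0.6]
gripper_width: 0.654
tcp [ 0.524 -0.023  0.203] j [ 15.209  13.27  -15.243  -0.019 -61.568   4.01 ] F [ 0.807 -0.458  0.376] M [0.049 0.128 0.04 ] g 0.6601305641315144 t 12.0333
tool delta cm [10.79   0.035  0.252] target-frame [10.79   0.034  0.256] rot [0.08  0.023 0.01 ]
```

View pics/w7.png

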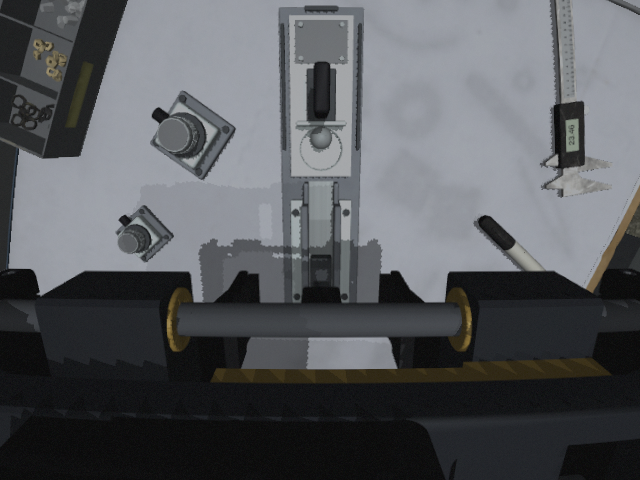

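```bash
python3 -c "
from h import *
c=capture('wrist');crop(c,'w7b.png',265,0,110,190,3.1);crop(c,'w7c.png',140,80,110,110,5)"
```

```text
(no output)
```

View pics/w7b.png

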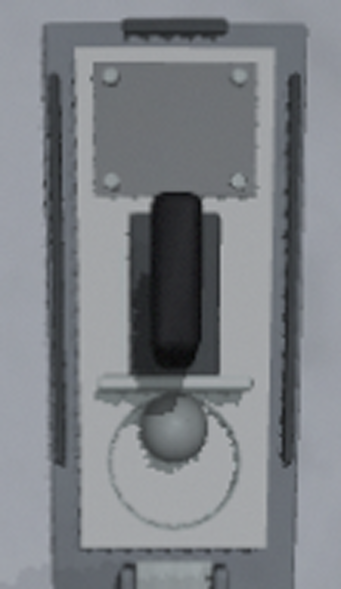

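View pics/w7c.png

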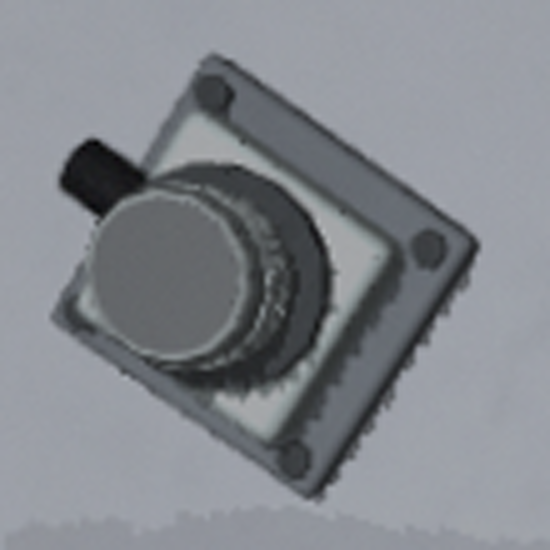

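```bash
python3 - <<'E'
from h import *
np.set_printoptions(precision=4,suppress=True)
c=capture("wrist");a=capture("scene");b=capture("side")
d=np.array([np.cos(np.radians(-70.8)),np.sin(np.radians(-70.8))]);l=np.array([-d[1],d[0]]);o=np.array([.5314,-.042])
q=lambda x,y:(265+(x-1)/3.1,(y-1)/3.1)
P={}
for n,uv,z in (("pocket",q(174,461),.015),("t1",q(77,48),.015),("t2",q(272,50),.015),("t3",q(80,549),.015),("t4",q(268,549),.015),("htop far",q(177,193),.086),("sens",(173.4,134.8),.055)):
    p=onz(c,uv,z);P[n]=p;print(n,p,"local",(p[:2]-o)@d,(p[:2]-o)@l)
ctr=(P["t1"]+P["t2"]+P["t3"]+P["t4"])/4;print("tray ctr",ctr,"yaws",[np.degrees(np.arctan2(*(P[i]-P[j])[[1,0]])) for i,j in(("t1","t3"),("t2","t4"))])
S=(a,(250+(580-2)/5,200+(120-2)/5));D=(b,(220+(263-2)/5,180+(255-2)/5))
W=(c,(173.4,134.8))
print("sens",tri([S,W]),tri([D,W]),tri([S,D,W]))
# cross-cam check with pocket
for n,P3 in (("pocket",P["pocket"]),("tab",[.5037,.0354,.09])):
    print(n,[proj(k,P3)[0] for k in(a,b,c)])
print("sens by scene z.055",onz(*S,.055),"side",onz(*D,.055))
crop(a,'sc8.png',300,210,110,80,7);crop(b,'sd8.png',250,200,110,90,7)
E
```

```text
pocket [ 0.543  -0.0844  0.015 ] local 0.04388923179543821 -0.0029850768596362347
t1 [ 0.6064 -0.1835  0.015 ] local 0.15831790959218028 0.024333868505246214
t2 [ 0.5546 -0.2011  0.015 ] local 0.1578527542313375 -0.030353879326405018
t3 [ 0.5614 -0.0503  0.015 ] local 0.017711641561651927 0.025579281303091013
t4 [ 0.5074 -0.0691  0.015 ] local 0.01771310918975358 -0.03163253899776769
htop far [ 0.5632 -0.1426  0.086 ] local 0.10543664041439502 -0.0030820973604950386
sens [ 0.6621 -0.0564  0.055 ] local 0.056536605378836514 0.11870051071450782
tray ctr [ 0.5575 -0.126   0.015 ] yaws [np.float64(-71.30748115335086), np.float64(-70.2772373681246)]
sens (array([ 0.6601, -0.0571,  0.0608]), [np.float64(0.00013678172472194006), np.float64(0.0001367817247220136)]) (array([ 0.6628, -0.0562,  0.0547]), [np.float64(0.0005922826988995873), np.float64(0.0005922826988995812)]) (array([ 0.6626, -0.0554,  0.0569]), [np.float64(0.0019807530183673745), np.float64(0.0014737215327873278), np.float64(0.0015966722249182784)])
pocket [array([342.2445, 269.623 ]), array([322.1212, 248.7455]), array([320.8065, 148.3871])]
tab [array([283.0572, 225.1963]), array([321.8683, 247.2715]), array([318.4508, 309.1286])]
sens by scene z.055 [ 0.6693 -0.0513  0.055 ] side [ 0.6633 -0.0558  0.055 ]
```

View pics/sc8.png

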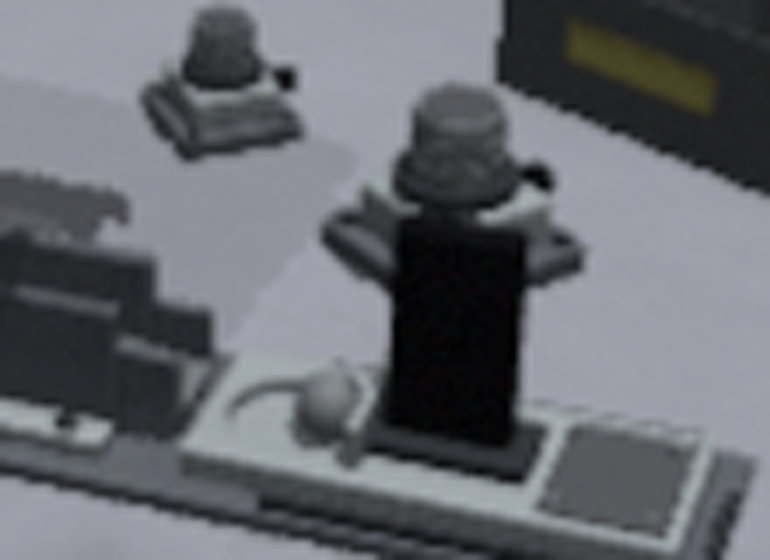

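View pics/sd8.png

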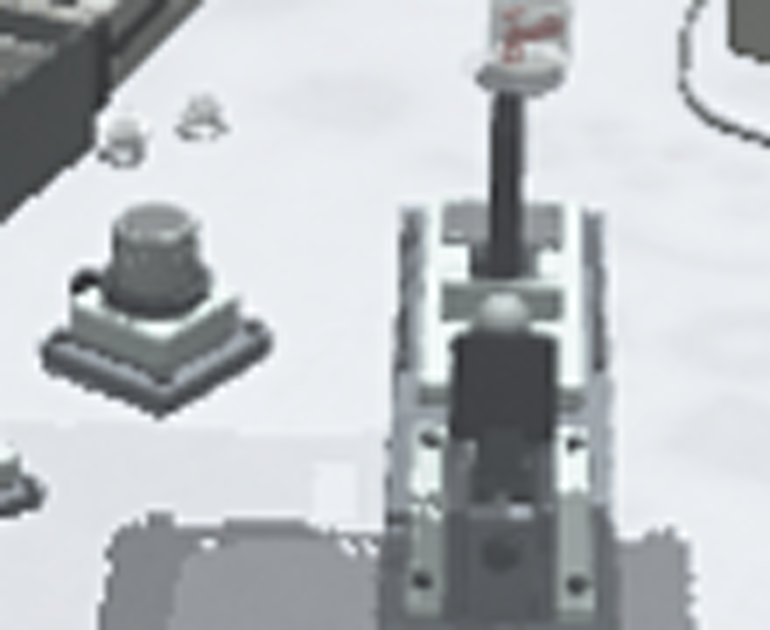

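```bash
python3 -m jog '[[1.5,0,0,0,0,0],[3,0,0,0,0,0],[3.2,0,0,0,0,0],[2.4,0,0,0,0,0],[0.75,0.13,0,0,0,0]]'
python3 -m jog '[[0,0,0.5,0,0,0],[0,0,2,0,0,0],[0,0,2,0,0,0],[0,0,0.5,0,0,0],[0,0,0,0,0,0]]'
python3 res.py .5583 -.126 .047;python3 -c "
from h import *
c=capture('wrist');cv2.imwrite('pics/w9.png',c['frame'][:,:,::-1])
c=capture('side');crop(c,'sd9.png',250,130,110,140,4)"
```

```text
time_s: 12.65
tcp_pos: [0.5597, -0.1291, 0.2022]
ee_rot: [[0.326, -0.946, -0.001], [-0.946, -0.326, -0.001], [0.0, 0.001, -1.0]]
wrist_force: [0.7, 1.0, 0.3]
gripper_width: 0.695
time_s: 13.07
tcp_pos: [0.5571, -0.1257, 0.1507]
ee_rot: [[0.329, -0.944, -0.006], [-0.944, -0.329, -0.0], [-0.002, 0.006, -1.0]]
wrist_force: [-0.5, 0.5, 0.3]
gripper_width: 0.688
tcp [ 0.557 -0.126  0.151] j [  3.519  20.541 -12.893  -0.022 -56.91   15.681] F [-0.455  0.458  0.306] M [-0.023  0.133 -0.014] g 0.6881821386057174 t 13.0667
tool delta cm [ 0.084 -0.163 10.367] target-frame [ 0.064 -0.104 10.368] rot [ 0.327  0.111 -0.011]
```

View pics/w9.png

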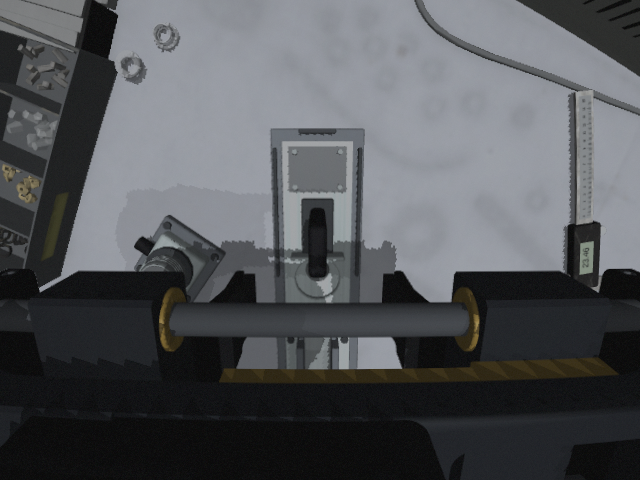

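View pics/sd9.png

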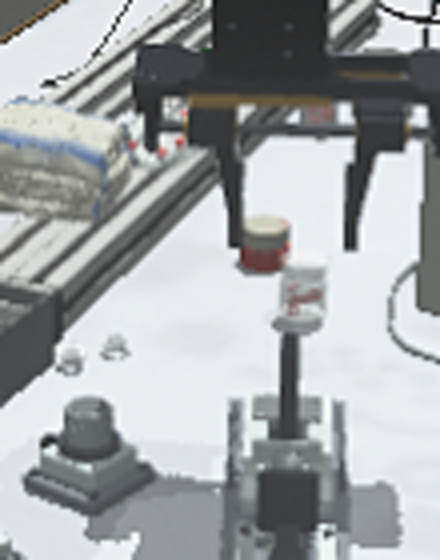

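```bash
python3 -m jog '[[0.05,-0.1,1.5,0,0,0],[0,0,2.5,0,0,0],[0,0,2.5,0,0,0],[0,0,2,0,0,0],[0,0,1,0,0,0]]'
python3 -m jog '[[0,0,0.6,0.1,0,0],[0,0,0.25,0.1,0,0],[0,0,0,0,0,0],[0,0,0,0,0,0],[0,0,0,0,0,0]]'
python3 res.py .5583 -.126 .047;python3 -c "
from h import *
c=capture('scene');crop(c,'sc10.png',300,170,120,120,5)
c=capture('side');crop(c,'sd10.png',250,150,130,140,4)"
```

```text
time_s: 13.58
tcp_pos: [0.5591, -0.1264, 0.0564]
ee_rot: [[0.328, -0.945, -0.003], [-0.945, -0.328, -0.0], [-0.001, 0.003, -1.0]]
wrist_force: [0.4, -0.3, 0.1]
gripper_width: 0.694
time_s: 14.0
tcp_pos: [0.5606, -0.1268, 0.0503]
ee_rot: [[0.328, -0.945, 0.004], [-0.945, -0.328, 0.001], [0.001, -0.004, -1.0]]
wrist_force: [0.7, 0.6, 0.4]
gripper_width: 0.687
tcp [ 0.561 -0.127  0.05 ] j [  3.377  27.387 -18.985  -0.052 -43.371  15.817] F [0.716 0.565 0.354] M [ 0.026  0.165 -0.041] g 0.686672309178733 t 14.0
tool delta cm [-0.152  0.192  0.33 ] target-frame [-0.152  0.19   0.331] rot [-0.257 -0.035 -0.044]
```

View pics/sc10.png

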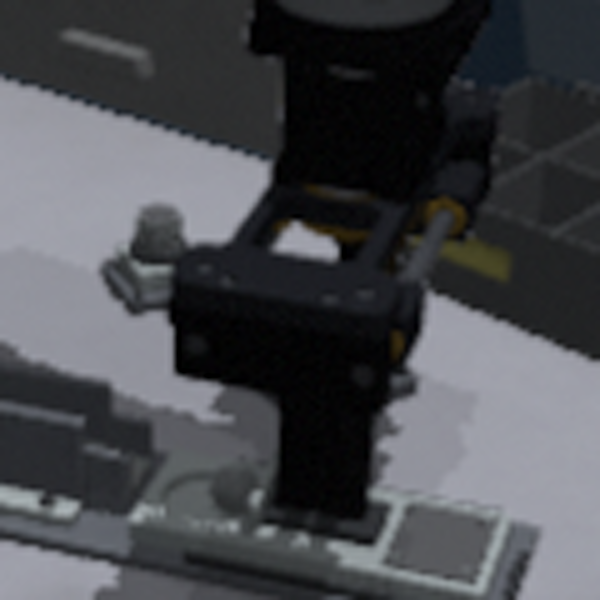

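View pics/sd10.png

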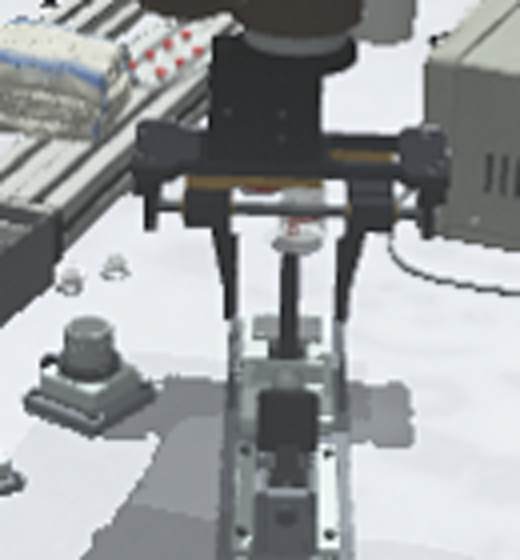

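```bash
python3 -m jog '[[-0.1,0.15,0.25,0,0,0],[0,0,0,0,0,0],[0,0,0,0,0,0],[0,0,0,0,0,0],[0,0,0,0,0,0]]'
python3 res.py .5583 -.126 .047
python3 -m jog '[[0,0,0,0,0,0],[0,0,0,0,0,0],[0,0,0,0,0,0],[0,0,0,0,0,0],[0,0,0,0,0,0]]' 3
python3 res.py .5583 -.126 .047

```

```text
time_s: 14.52
tcp_pos: [0.5579, -0.1264, 0.0465]
ee_rot: [[0.328, -0.945, 0.002], [-0.945, -0.328, 0.001], [-0.0, -0.002, -1.0]]
wrist_force: [-0.4, -0.2, -1.0]
gripper_width: 0.685
tcp [ 0.558 -0.126  0.046] j [  3.433  27.539 -19.446  -0.071 -42.908  15.758] F [-0.389 -0.17  -1.003] M [0.054 0.14  0.029] g 0.6854785742164992 t 14.5167
tool delta cm [-0.021 -0.048 -0.051] target-frame [-0.021 -0.048 -0.051] rot [-0.115  0.018 -0.061]
time_s: 14.93
tcp_pos: [0.5579, -0.1263, 0.0465]
ee_rot: [[0.328, -0.945, 0.002], [-0.945, -0.328, 0.001], [-0.0, -0.002, -1.0]]
wrist_force: [0.1, -0.0, 0.0]
gripper_width: 0.412
tcp [ 0.558 -0.126  0.046] j [  3.435  27.539 -19.45   -0.075 -42.905  15.759] F [ 0.126 -0.047  0.023] M [0.013 0.175 0.018] g 0.4122422309767473 t 14.9333
tool delta cm [-0.018 -0.05  -0.054] target-frame [-0.018 -0.05  -0.054] rot [-0.115  0.021 -0.061]
```

```bash
python3 -m jog '[[0,0,0,-0.1,0,0],[0,0,0,0,0,0],[0,0,0,0,0,0],[0,0,0,0,0,0],[0,0,0,0,0,0]]' 1.6
python3 -m jog '[[0,0,0,0,0,0],[0,0,0,0,0,0],[0,0,0,0,0,0],[0,0,0,0,0,0],[0,0,0,0,0,0]]' 0
python3 -m jog '[[0,0,0,0,0,0],[0,0,0,0,0,0],[0,0,0,0,0,0],[0,0,0,0,0,0],[0,0,0,0,0,0]]'
python3 res.py .5583 -.126 .047
python3 -c "
from h import *
c=capture('side');crop(c,'sd11.png',250,150,130,140,4)"
```

```text
time_s: 15.35
tcp_pos: [0.5579, -0.1263, 0.0465]
ee_rot: [[0.328, -0.945, 0.0], [-0.945, -0.328, 0.0], [-0.0, -0.0, -1.0]]
wrist_force: [-1.3, -0.2, -0.2]
gripper_width: 0.187
time_s: 15.77
tcp_pos: [0.5579, -0.1263, 0.0464]
ee_rot: [[0.328, -0.945, 0.0], [-0.945, -0.328, 0.0], [-0.0, -0.0, -1.0]]
wrist_force: [0.6, -0.1, -0.6]
gripper_width: 0.137
time_s: 16.18
tcp_pos: [0.558, -0.1263, 0.0465]
ee_rot: [[0.328, -0.945, 0.0], [-0.945, -0.328, 0.0], [-0.0, -0.0, -1.0]]
wrist_force: [-0.2, 0.9, -1.1]
gripper_width: 0.137
tcp [ 0.558 -0.126  0.046] j [  3.449  27.575 -19.396  -0.034 -43.01   15.716] F [-0.208  0.892 -1.131] M [ 0.102 -0.046 -0.018] g 0.1367240496693887 t 16.1833
tool delta cm [-0.021 -0.042 -0.054] target-frame [-0.021 -0.042 -0.054] rot [-0.025  0.017 -0.06 ]
```

View pics/sd11.png

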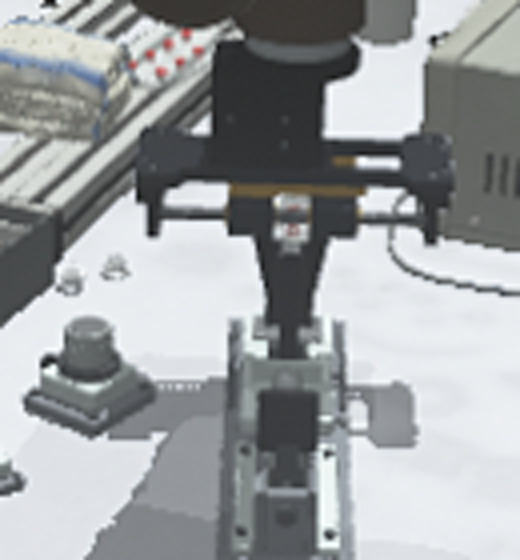

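```bash
python3 -m jog '[[0,0,-0.1,0,0,0],[0,0,-0.2,0,0,0],[0,0,-0.4,0,0,0],[0,0,-0.6,0,0,0],[0,0,-0.7,0,0,0]]'
python3 -m jog '[[0,0,-0.8,0,0,0],[0,0,-0.9,0,0,0],[0,0,-1.0,0,0,0],[0,0,-1.0,0,0,0],[0,0,-1.0,0,0,0]]'
python3 -m jog '[[0,0,-0.9,0,0,0],[0,0,-0.7,0,0,0],[0,0,-0.5,0,0,0],[0,0,-0.3,0,0,0],[0,0,-0.1,0,0,0]]'
python3 res.py .5583 -.126 .137
python3 -c "
from h import *
c=capture('scene');crop(c,'sc12.png',290,150,150,120,5)
c=capture('side');crop(c,'sd12.png',230,130,140,140,4)"
```

```text
time_s: 16.65
tcp_pos: [0.5576, -0.1264, 0.0668]
ee_rot: [[0.328, -0.945, -0.001], [-0.945, -0.328, 0.0], [-0.001, 0.001, -1.0]]
wrist_force: [-0.1, 0.1, -3.1]
gripper_width: 0.135
time_s: 17.07
tcp_pos: [0.558, -0.1264, 0.1149]
ee_rot: [[0.328, -0.945, 0.001], [-0.945, -0.328, 0.0], [-0.0, -0.001, -1.0]]
wrist_force: [0.4, -0.1, -2.2]
gripper_width: 0.136
time_s: 17.48
tcp_pos: [0.558, -0.1264, 0.139]
ee_rot: [[0.328, -0.945, 0.001], [-0.945, -0.328, 0.0], [-0.0, -0.001, -1.0]]
wrist_force: [0.5, -0.3, -1.9]
gripper_width: 0.138
tcp [ 0.558 -0.126  0.139] j [  3.445  21.141 -13.87   -0.028 -54.948  15.71 ] F [ 0.524 -0.32  -1.943] M [-0.02   0.133 -0.033] g 0.13771344536540278 t 17.4833
tool delta cm [-0.025 -0.041  0.195] target-frame [-0.025 -0.041  0.195] rot [-0.046  0.011 -0.06 ]
```

View pics/sc12.png

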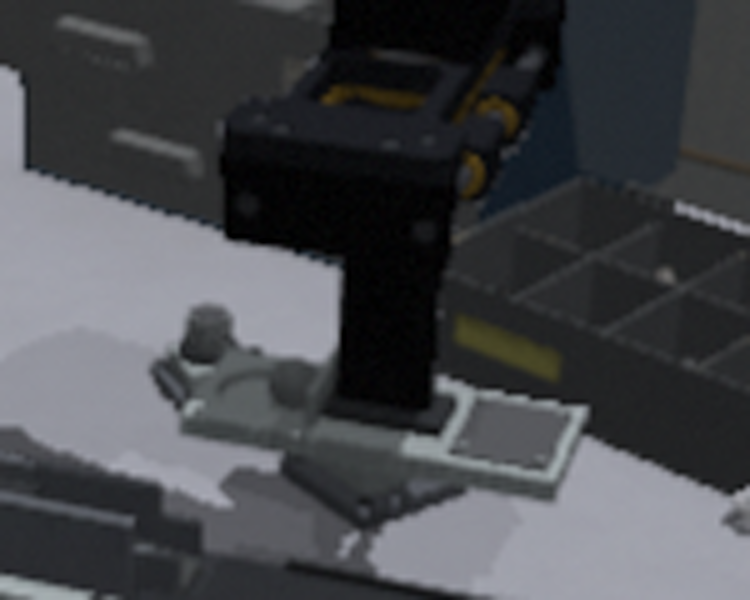

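View pics/sd12.png

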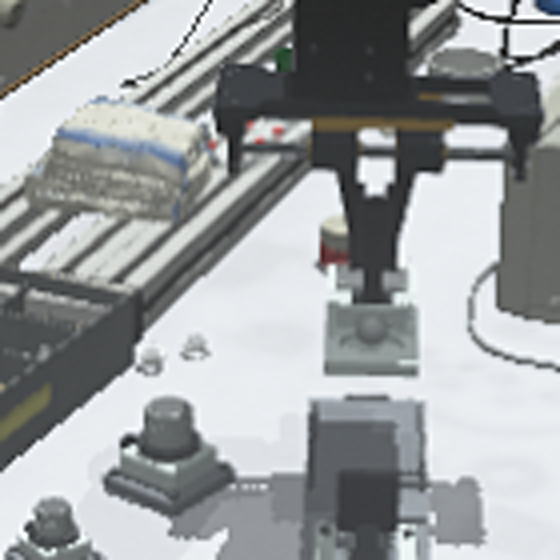

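```bash
python3 -m jog '[[0,-0.2,0,0,0,0],[0,-0.4,0,0,0,0],[0,-0.7,0,0,0,0],[0.1,-0.9,0,0,0,0],[0.1,-1.1,0,0,0,0]]'
python3 -m jog '[[0.1,-1.2,0,0,0,0],[0.2,-1.2,0,0,0,0],[0.2,-1.2,0,0,0,0],[0.2,-1.1,0,0,0,0],[0.1,-1.0,0,0,0,0]]'
python3 -m jog '[[0.1,-0.9,0,0,0,0],[0.1,-0.8,0,0,0,0],[0.05,-0.7,0,0,0,0],[0,-0.4,0,0,0,0],[0,-0.2,0,0,0,0]]'
python3 -m jog '[[0,-0.1,0.1,0,0,0],[0,0,0.2,0,0,0],[0,0,0.2,0,0,0],[0,0,0.1,0,0,0],[0,0,0,0,0,0]]'
python3 res.py .6767 -.0982 .1255
python3 -c "
from h import *
c=capture('scene');crop(c,'sc13.png',300,140,140,110,5)
c=capture('side');crop(c,'sd13.png',200,110,140,140,4)
c=capture('wrist');cv2.imwrite('pics/w13.png',c['frame'][:,:,::-1])"
```

```text
time_s: 18.0
tcp_pos: [0.5905, -0.1172, 0.1383]
ee_rot: [[0.328, -0.945, -0.0], [-0.945, -0.328, 0.0], [-0.0, -0.0, -1.0]]
wrist_force: [-0.2, 0.5, -2.4]
gripper_width: 0.134
time_s: 18.42
tcp_pos: [0.6478, -0.106, 0.1379]
ee_rot: [[0.328, -0.945, 0.0], [-0.945, -0.328, 0.0], [-0.0, -0.0, -1.0]]
wrist_force: [-0.6, -0.3, -2.5]
gripper_width: 0.137
time_s: 18.83
tcp_pos: [0.6759, -0.0986, 0.1382]
ee_rot: [[0.328, -0.945, -0.0], [-0.945, -0.328, 0.0], [-0.0, -0.0, -1.0]]
wrist_force: [0.7, 0.4, -2.6]
gripper_width: 0.135
time_s: 19.25
tcp_pos: [0.6758, -0.0986, 0.1321]
ee_rot: [[0.328, -0.945, -0.001], [-0.945, -0.328, 0.0], [-0.001, 0.001, -1.0]]
wrist_force: [0.3, -0.6, -1.3]
gripper_width: 0.135
tcp [ 0.676 -0.099  0.132] j [  5.217  31.471   2.59   -0.034 -61.161  13.932] F [ 0.335 -0.558 -1.264] M [0.031 0.164 0.011] g 0.13545249491582706 t 19.25
tool delta cm [-0.007 -0.103  0.664] target-frame [-0.007 -0.103  0.664] rot [ 0.033  0.039 -0.068]
```

View pics/sc13.png

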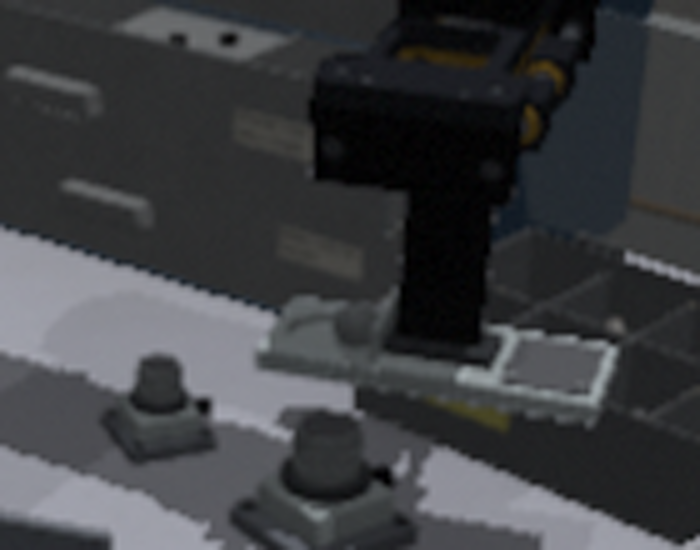

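View pics/sd13.png

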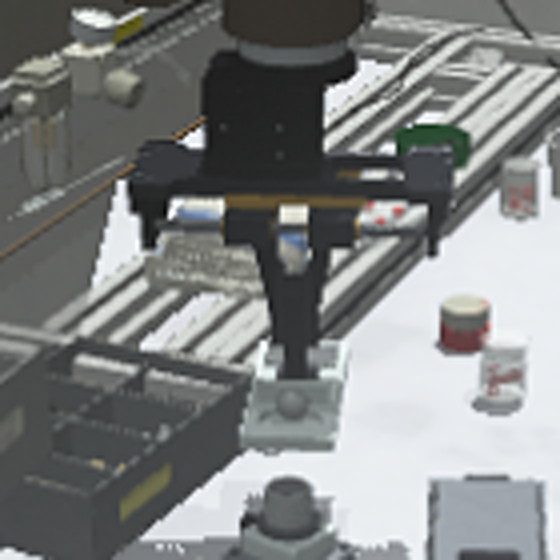

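View pics/w13.png

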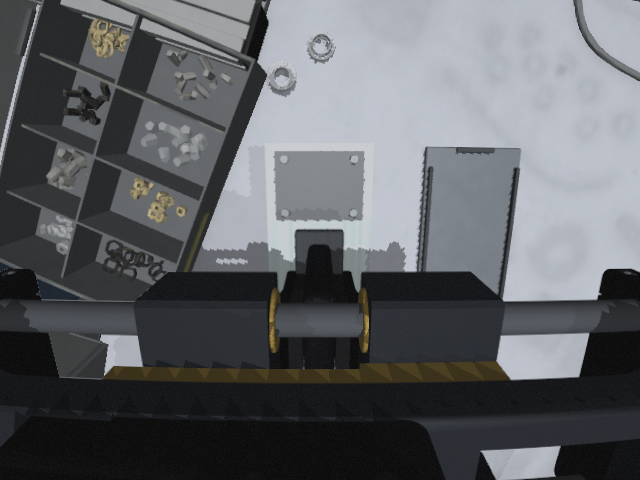

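```bash
python3 -m jog '[[0,-0.05,0.15,0,0,0],[0,-0.05,0.2,0,0,0],[0,0,0.2,0,0,0],[0,0,0.1,0,0,0],[0,0,0,0,0,0]]'
python3 -m jog '[[0,0,0,0,0,0],[0,0,0,0,0,0],[0,0,0,0,0,0],[0,0,0,0,0,0],[0,0,0,0,0,0]]'
python3 res.py .6767 -.0982 .1255
python3 - <<'E'
from h import *
np.set_printoptions(precision=4,suppress=True)
a=capture('scene');crop(a,'sc14.png',335,185,100,75,8)
b=capture('side');crop(b,'sd14.png',250,190,50,60,10)
s=sense();t=s["tcp_pos"];x=np.array(s["ee_rot"])[:,0];y=np.array(s["ee_rot"])[:,1]
C=lambda lx,ly,z:np.array([t[0],t[1],0])+lx*x*[1,1,0]+ly*y*[1,1,0]+[0,0,t[2]-.0405+z]
th=np.linspace(0,2*np.pi,13)[:-1]
S=np.array([.6621,-.0564,.055])
for c,x0,y0,k,n in((a,335,185,8,'sc14o.png'),(b,250,190,10,'sd14o.png')):
    im=cv2.imread('pics/'+n.replace('o',''))if 0 else cv2.imread('pics/'+n[:-5]+'.png')
    def dot(P,col):
        u=((proj(c,P)[0]-[x0,y0]+.5)*k).astype(int);cv2.circle(im,tuple(int(i) for i in u),2,col,-1)
    for q in th: dot(C(-.045+.019*np.cos(q),.019*np.sin(q),.009),(0,0,255)); dot(S+.015*np.array([np.cos(q),np.sin(q),0]),(0,255,0))
    for lx in(-.07,.07):
        for ly in(-.028,.028): dot(C(lx,ly,.009),(255,0,0));dot(C(lx,ly,0),(255,0,255))
    cv2.imwrite('pics/'+n,im)
E
```

```text
time_s: 19.82
tcp_pos: [0.677, -0.0982, 0.1254]
ee_rot: [[0.328, -0.945, -0.001], [-0.945, -0.328, 0.0], [-0.001, 0.001, -1.0]]
wrist_force: [-0.6, -0.9, -2.8]
gripper_width: 0.134
time_s: 20.23
tcp_pos: [0.6773, -0.0982, 0.1261]
ee_rot: [[0.328, -0.945, 0.0], [-0.945, -0.328, 0.0], [-0.0, -0.0, -1.0]]
wrist_force: [-0.9, 0.4, -2.0]
gripper_width: 0.136
tcp [ 0.677 -0.098  0.126] j [  5.247  31.869   2.37   -0.025 -60.479  13.907] F [-0.895  0.355 -1.976] M [0.048 0.081 0.036] g 0.1361388578633285 t 20.2333
tool delta cm [-0.015  0.055  0.062] target-frame [-0.015  0.055  0.062] rot [-0.026  0.016 -0.059]
```

View pics/sc14o.png

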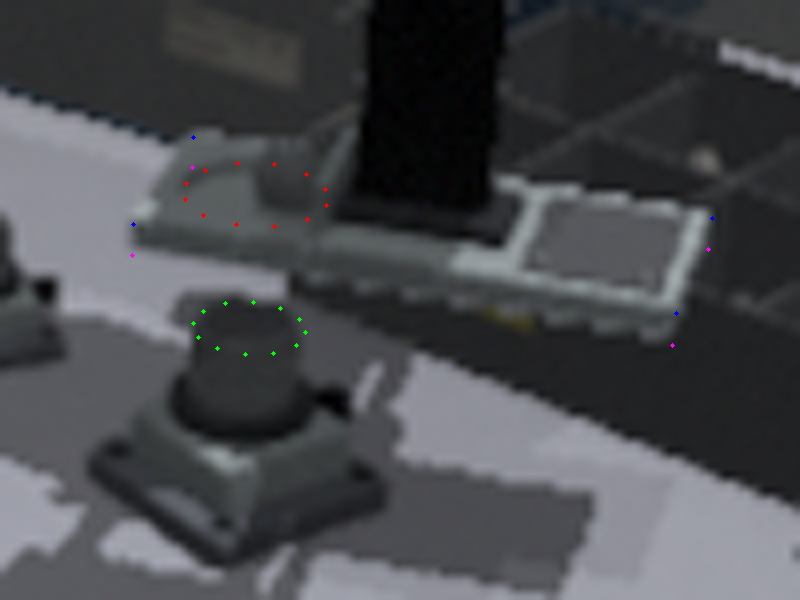

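View pics/sd14o.png

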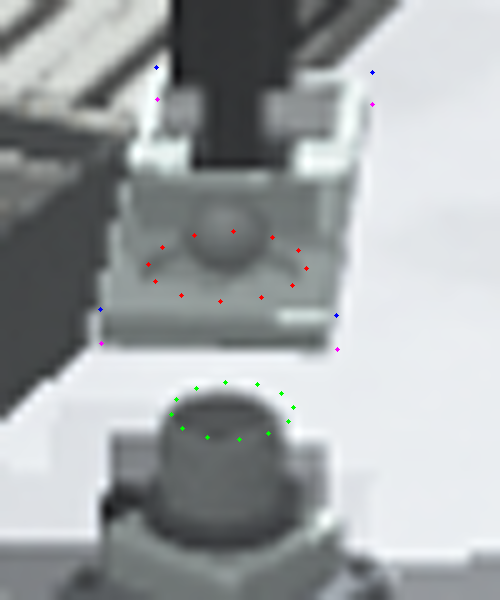

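```bash
python3 - <<'E'
from h import *
a=capture('scene')['frame'];b=capture('side')['frame']
def cr(f,n,x0,y0,w,h,k,g):
    i=f[y0:y0+h,x0:x0+w,::-1].astype(float)/255;i=np.clip(i**g*1.3,0,1)*255
    cv2.imwrite('pics/'+n,cv2.resize(i.astype(np.uint8),None,fx=k,fy=k,interpolation=cv2.INTER_CUBIC))
cr(a,'sc15.png',345,195,80,60,10,.6);cr(b,'sd15.png',250,190,50,60,10,.8)
E
```

```text
(no output)
```

View pics/sc15.png

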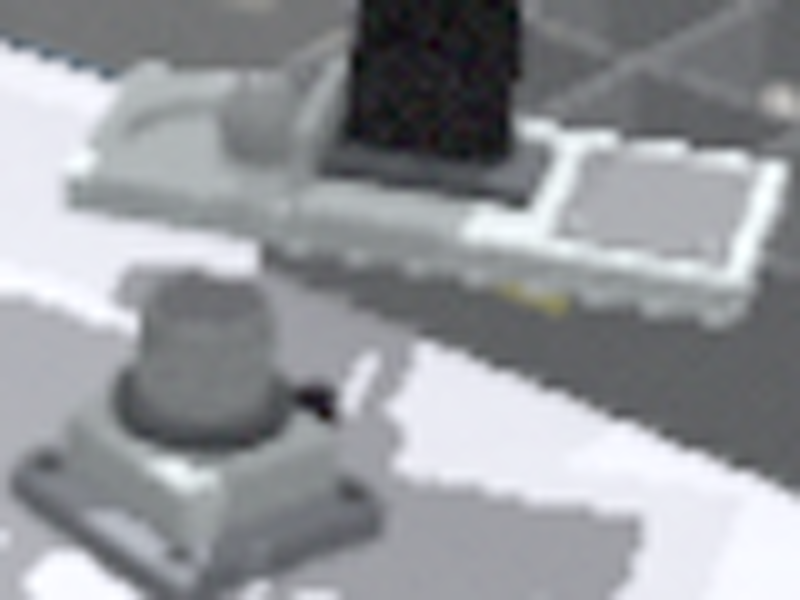

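View pics/sd15.png

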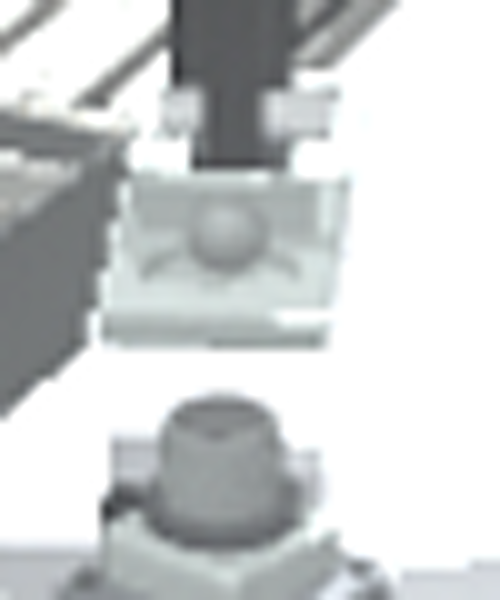

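```bash
python3 - <<'E'
from h import *
from scipy.optimize import least_squares
from scipy.spatial.transform import Rotation as Ro
np.set_printoptions(precision=4,suppress=True)
a=capture('scene');b=capture('side');s=sense();print(s["tcp_pos"],s["joint_velocities"])
# tray frame x=d,y=l
hx,hy=.07,.028
A={(-hx,-hy,.009):(351.8,212.4),(-hx,-hy,0):(351.6,215.4),(hx,-hy,.009):(418.4,222.1),(hx,-hy,0):(418.4,225.4),(hx,hy,.009):(423.3,210.9),(-hx,hy,.009):(359.6,201.1)}
B={(-hx,hy,0):(259.8,224.1),(-hx,-hy,0):(282.4,224.3),(-hx,hy,.009):(259.9,221.1),(-hx,-hy,.009):(282.9,220.8)}
def pose(p):return Ro.from_euler('zyx',[p[3],p[4],p[5]],degrees=True).as_matrix(),p[:3]
def f(p):
    R,t=pose(p);r=[]
    for c,D in((a,A),(b,B)):
        P=np.array(list(D))@R.T+t;r.append((proj(c,P)-np.array(list(D.values()))).ravel())
    return np.concatenate(r)
for lvl in(0,1):
    g=(lambda p:f(np.r_[p[:4],0,0])) if lvl else f
    p0=np.array([.677,-.098,.085,-70.8,0,0])[:4 if lvl else 6]
    q=least_squares(g,p0,x_scale=[.01,.01,.01,1,1,1][:len(p0)]);p=np.r_[q.x,[0,0]][:6] if lvl else q.x
    R,t=pose(p);print(p,"rms",np.sqrt(np.mean(q.fun**2)),"pocket",R@[-.045,0,0]+t)
print("sens tri",tri([(a,(365.5,223.9)),(b,(271.7,231.1))]),onz(a,(365.5,223.9),.055),onz(b,(271.7,231.1),.055))
E
```

```text
[ 0.6772 -0.0982  0.126 ] [ 0.0235 -0.0062 -0.1123 -0.0419 -0.065  -0.0715]
[  0.6767  -0.0988   0.0878 -72.0169   1.0171  -2.1362] rms 0.44242227256604716 pocket [ 0.6628 -0.056   0.0864]
[  0.6792  -0.0968   0.0864 -69.7042   0.       0.    ] rms 0.5784190742681805 pocket [ 0.6636 -0.0546  0.0864]
sens tri (array([ 0.6643, -0.0536,  0.0558]), [np.float64(0.001322174829523232), np.float64(0.001322174829523237)]) [ 0.668  -0.0519  0.055 ] [ 0.6633 -0.053   0.055 ]
```

```bash
python3 - <<'E'
from h import *
c=capture('wrist');s=sense();t=s["tcp_pos"];R=np.array(s["ee_rot"])
crop(c,'w16.png',250,120,140,150,5)
for lx,ly in((.07,-.028),(.07,.028)): print(lx,ly,proj(c,t+R@[lx,ly,.0405-.009]))
print(s["time_s"],s["wrist_force"])
E
```

```text
0.07 -0.028 [[263.61431875 142.85849974]]
0.07 0.028 [[372.83358896 142.85702238]]
20.5833 [-0.41407025  1.07215199 -2.88037667]
```

View pics/w16.png

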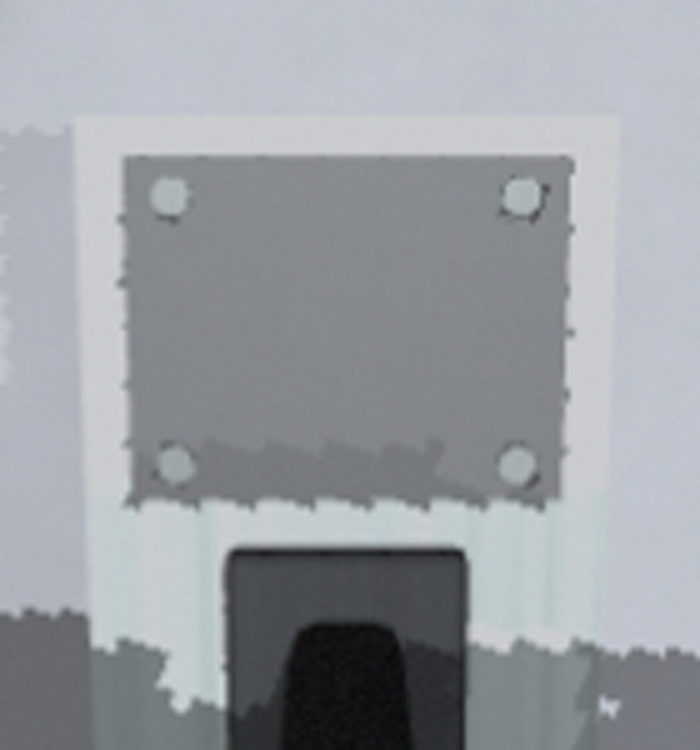

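```bash
python3 -m jog '[[0,0,0.05,0,0,0],[0,0,0,0,0,0],[0,0,0,0,0,0],[0,0,0,0,0,0],[0,0,0,0,0,0]]'
python3 -c "
from h import *
c=capture('scene');cv2.imwrite('pics/sc17.png',c['frame'][:,:,::-1])
print(sense()['tcp_pos'],sense()['joint_velocities'])"
```

```text
time_s: 21.0
tcp_pos: [0.6772, -0.0982, 0.1255]
ee_rot: [[0.328, -0.945, 0.0], [-0.945, -0.328, 0.0], [-0.0, -0.0, -1.0]]
wrist_force: [1.0, -0.3, -1.9]
gripper_width: 0.132
[ 0.67723764 -0.09819798  0.12550696] [ 0.0154131   0.07121319  0.09301262 -0.04255595  0.00951041  0.03850961]
```

View pics/sc17.png

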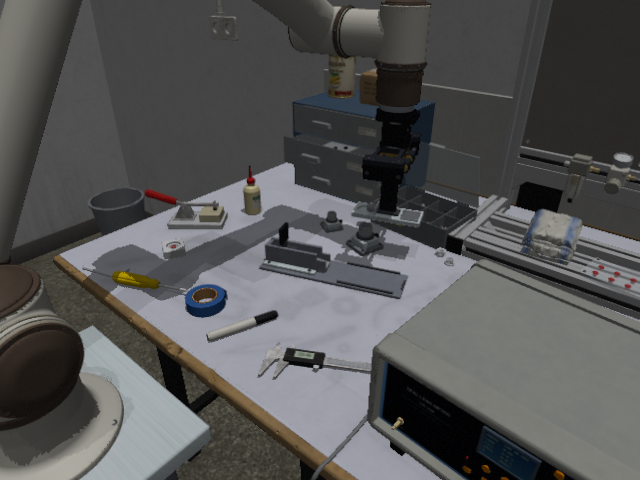

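The tab is at rest (283,232). The tray is held over the larger sensor (370,213) with the ball in its pocket, and the bystanders have not moved.

```bash
python3 -c "
from station import finish_job
print(finish_job())"
```

```text
the job is handed in; nothing more can be done
None
```

I handed the job in at about 21 s of the 61 s allowed, with the tray held still over the larger sensor and the ball in its pocket.

**What I did:** I pushed the tab with the shut fingers to its stop, with about 19 N on the wrist at the end. The ball rolled into the pocket, and the slide sprang back when I withdrew. I then gripped the handle (11.9 mm opening), lifted the tray straight up and carried it over slowly.

**Last checks:**
- **Height:** The arm's pose puts the tray's underside at about 0.085 m. The two fixed cameras gave a gap of about 31 mm above the sensor's face just before a last 0.5 mm lowering.
- **Level:** The wrist view matched a level, unslipped tray to about 1 pixel. A rougher fit from the fixed cameras gave 1–2° of tilt, which I put down to pixel error.
- **Centring:** The wrist camera put the pocket within about 1 mm of the sensor's centre. The fixed cameras put it about 2 mm off in the opposite direction, so I left it where it was.
- **Ball:** It rested against the guard side of the pocket rather than in the middle.
- **Surroundings:** In the last picture the slide was back and the bystanders I could see were where they started. The sample jar was not identified or checked separately.

One slip along the way: my first wrist orientation ran into the last joint's limit above the dispenser. I turned the tool half round there, before touching anything.

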